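Check the air in a microscope's air mount with a stick gauge

TASK

Check the air in the microscope mount whose valve cap is off: take the stick pressure gauge from its rest, press its head squarely and fully home on the bare valve stem until the rod has slid out and stopped, keep it there for a moment, then take it off and lay it down flat on top of the grey logbook with the rod still out, so the reading can be written down. Do not touch the capped mount with the gauge or push the other things about.

Things in the scene. Friction and masses are not known exactly. Their poses are not given: they have to be found in the camera images.
- gauge_center (a point): Centre of the stick gauge, half-way up its axis. Square aluminium barrel 20 x 20 mm from local x = -50 to +60 mm, 0.1 kg; flared round head at the -x end, 27 mm wide, mouth at x = -78 mm; white rod at the +x end, its tip at +67 mm when in. It starts level on its rest, axis 40 mm above the table, local z up, head towards the robot; x = -36 to +44 mm is free for fingers, down to 6 mm above the table.
- gauge_seat (a point): Floor of the bore in the gauge's head, 58 mm from gauge_center towards the head (same axes). The mouth is a funnel of 10 mm radius narrowing to a bore of 7.5 mm radius, floor 20 mm deep. This floor presses the valve's sprung tip.
- rod (a joint): How far the gauge's rod is out (m): 0 in, 0.052 at most. Light friction (0.6 N) keeps it where the pressure has left it. With the valve fully open the air brings it to about 0.039.
- stem_tip (a point): Centre of the end of the bare valve stem, its sprung tip not pressed. Local z points outward along the stem, 30 degrees above the horizontal and away from the robot (the mount's +x seen from above); local y is horizontal. Brass stem 12 mm in diameter, sprung tip 11 mm; 34 mm stand clear of a 19 mm nut. The gauge goes on along -z, its own +x along this z.
- core (a joint): How far the sprung tip of the bare stem is pressed in along the stem (m): 0 free, 0.006 fully home (a hard stop; it takes about 10 N in all with the gauge). Pressing it lets the air push the gauge's rod out, about 6 to 7 mm per mm.
- open_mount: Air mount with the bare valve stem, fixed: squat round foot 120 mm in diameter, 54 mm high with a 16 mm stud on top, black rubber bellows between aluminium discs. Origin under its centre; the stem leaves on its +x side. stem_tip lies 96 mm from the centre along x and 55 mm up.
- capped_mount: The second air mount, alike and fixed, but its stem wears a black plastic cap 17 mm in diameter. Leave it alone.
- rest: Grey plastic rest of the gauge, fixed: foot 112 x 56 x 6 mm, two notched cheeks 8 mm thick at x = -40 and +48 mm that carry the barrel's underside 30 mm up between ears that end 38 mm up. Origin under it, below gauge_center at the start.
- logbook: Closed grey logbook, fixed: 190 (x) x 140 (y) x 14 mm. Origin at the centre of its underside; its top is 14 mm above the table. Lying on it, the gauge's axis is 10 to 13 mm above the top.
- dish: Loose glass dish with lid, 56 mm in diameter, 16 mm high; origin under its centre.
- objective: Loose steel microscope objective standing on end, 34 mm in diameter, 46 mm high; origin under its centre.
- slide_box: Loose wooden slide box 85 x 100 x 34 mm; origin under its centre.
- jar: Loose jar, 52 mm in diameter, 75 mm high; origin under its centre.
- flask: Loose amber bottle, 60 mm in diameter, 110 mm high; origin under its centre.
- pen: Loose black pen, 130 mm long, 10 mm thick, lying; origin under its middle.
Not all that is in view belongs to the job. Leave any purple look-alike of the open_mount alone.

How it is judged:
On the way:
1. the gauge's head is squarely on the bare stem, its tip pressed in and the rod pushed out (distance between gauge_seat and stem_tip below 0.01 m and angle between the x axis of gauge_center and the z axis of stem_tip, either way round below 0.2 rad and value of joint core above 0.0045 m and value of joint rod above 0.024 m), for 0.3 s.
At the end, for the whole second after the job is handed in: The gauge lies still and flat (within 8 degrees of level) on top of the logbook, its centre over the book and 20 to 32 mm above the table, with the rod at least 24 mm out, and the valve's sprung tip has come out again (to within 1 mm) (x of gauge_center in the frame of logbook between -0.095 and 0.095 m and y of gauge_center in the frame of logbook between -0.07 and 0.07 m and height (world z) of gauge_center between 0.02 and 0.032 m and angle between gauge_center's own x axis and vertical between 1.42 and 1.72 rad and value of joint rod above 0.024 m and value of joint core below 0.001 m and contact force between gauge and logbook above 0.2 N); the robot touches nothing.
It fails at once if the gauge is pressed against the capped mount (contact force between gauge and capped_mount above 1 N).
It fails at once if a bystander (dish, objective, slide box, jar, bottle, pen) is moved more than 30 mm (distance of any of dish, objective, slide_box, jar, flask, pen from where it was at the start of the episode above 0.03 m).
It also fails if it takes over 51 s, if anything falls off the work surface, if the arm or the gripper's body presses on something with over 40 N, if the wrist force passes 120 N, or if a joint passes its speed limit or range.

ROBOT

A 6-joint arm with a two-finger parallel gripper is mounted at the origin on the work surface. World frame = base frame: x ahead of the robot, y to its left, z up, the work surface at z = 0. Lengths are in m, angles in rad, forces in N, time in s.
With the tool pointing down it reaches from about 0.375 to 0.9 m from the base axis. Payload 3.1 kg.
Tool frame: the origin (TCP) lies between the finger pads; the fingertips stand 8 mm ahead of it and the grasp point (between the pads) lies 11 mm behind it; x points along the fingers, z is the direction in which the jaws open and shut, and the axes are right-handed (so a half turn about x gives the same grasp; the last joint's range is limited). The gripper opens to 85 mm and grips with 20 to 120 N. Pads are 22 mm wide; open, the fingers measure 114 mm over their backs; the gripper's body (76 mm by 85 mm) begins 54 mm behind the grasp point. The pads swing forward as they close: fully open they stand 13 mm farther back than shut.
Start: joints at [-1.304, 0.527, 1.433, -0, 1.181, -0.178], TCP at [0.269, -0.564, 0.239] pointing down, gripper open.
Joint ranges: [-3.08, 3.08], [-0.75, 2.2], [0.22, 2.44], [-1.43, 4.57], [0, 2.65], [-2.85, 2.85]. Speed limits (rad/s): [2.79, 2.79, 3.14, 3.14, 3.14, 3.14].

INTERFACE

Orientations are given as a 3x3 rotation matrix whose columns are the frame's x, y, z axes.
In Python, from rig import r, optics, ticket gives the robot as it stands.
- The arm moves only by the tool drive_tool, never from a script. Its argument "commands" is a list of rows, each a list of 2 entries, a list of its own where there are three numbers: the shift along the tool's x, y, z in mm, then the turn, a rotation vector about the tool's x, y, z in rad. A call has 1 to 12 rows; each row is the pose to reach, as a shift and turn from the pose commanded when the call began, along the tool's axes at that moment; what a row does not reach only later rows make up. A row lasts 1/10 s, in which the tool goes at most 50 mm and 8.59 degrees, less where a joint would pass 70% of its speed; a pose out of reach is approached as far as the arm can. A call with a gripper value outside its range is refused whole. "jaw" is the closure, from -1 (fully open) to 1 (shut), so that 0 is half open, set as the call begins (left out, the last holds). The fingers move at their own pace and stop on an object; the grip force is fixed at half the most. Time passes only in rows, so rows that repeat a pose let the fingers close. It gives the time, the measured TCP pose, the force and the opening at its end, in the units of the state.
- r.read_state(): the state, without advancing time (a new reading comes with each control period).
- optics.camera(name): name is "scene" or "top" or "wrist"; returns a dict with "color" (400x640x3 uint8, blue, green, red), "fx", "fy", "cx", "cy" (pixels), "dist_coeffs" ([k1, k2, p1, p2, k3] as OpenCV has them; the pictures are not rectified), "camera_from_world" (4x4, takes a point from world to camera coordinates). Camera axes: x right, y up, looking along -z (the intrinsics and any distortion apply to the point x, -y, -z); pixel columns grow to the right and rows downward; lengths in m; the calibration is good to about 2 mm. A picture is of the moment at which its call begins. There is no depth.
- ticket.close_job(): hands the job in, once; it reports no verdict.
The state is a dict: "time": time; "joints": joint angles; "joint_vel": joint speeds; "effort": joint torques, N m; "tool_pos": TCP position; "orientation": TCP orientation; "ft_force": force on the tool from outside, world axes, zero at the start; "ft_torque": the same for the moment, N m; "grip_width": finger opening in m.
Only numpy, scipy, OpenCV 4.12 (cv2) and the standard library are available. Lean on these libraries where they do the work, as an engineer would, in place of code of your own. Each camera call takes 0.05 s, during which the arm holds its last target.

## Working session

There is one attempt and no reset: what is moved stays moved. The work goes in short steps, Python scripts to look and compute and a tool call to move; the robot and the scene stay as the last step left them, time stands still between calls to the robot, and variables do not carry over. Pictures are saved under pics/ and viewed, and the job is handed in when it is done.

Besides the shell and the picture viewer there is one more tool, called after "Call:" in YAML: its name, and indented under it one key for each argument. drive_tool: Moves the arm, as the interface text tells. Its arguments: {"type":"object","properties":{"commands":{"type":"array"},"jaw":{"type":"number"}},"required":["commands"]}

```bash
ls; mkdir -p pics
python3 - <<'E'
from rig import r, optics, ticket
import cv2, json
s=r.read_state(); print(s)
for n in ["scene","top","wrist"]:
    c=optics.camera(n); cv2.imwrite(f"pics/{n}0.png",c["color"])
    print(n,c["fx"],c["fy"],c["cx"],c["cy"],c["dist_coeffs"],c["camera_from_world"])
E
```

```text
pics
{'time': 0.0, 'joints': array([-1.30452041e+00,  5.28477757e-01,  1.43387694e+00, -1.32396042e-05,
        1.18137345e+00, -1.78474446e-01]), 'joint_vel': array([ 0.00120197, -0.0009679 , -0.00101325,  0.0018763 ,  0.00082898,
        0.00149034]), 'effort': array([ 2.41989119e-04, -4.42345798e+01, -1.78024578e+01, -2.22536214e-04,
        8.39845306e-03,  5.08567140e-06]), 'tool_pos': array([ 0.26875156, -0.56351518,  0.23833453]), 'orientation': array([[-5.73752956e-04,  9.02716032e-01,  4.30236490e-01],
       [ 2.05701628e-03,  4.30236716e-01, -9.02713763e-01],
       [-9.99997720e-01,  3.67068775e-04, -2.10375116e-03]]), 'ft_force': array([ 0.24936744, -0.6514652 ,  0.20554021]), 'ft_torque': array([-0.04907278,  0.03339141, -0.03593549]), 'grip_width': 0.08522680264089384}
scene 414.2885466505474 414.2885466505474 313.2281744062271 198.900365419784 [-0.08483267  0.          0.          0.          0.        ] [[-0.8795504   0.47573771 -0.00804548  0.46262725]
 [-0.32777488 -0.59356445  0.73501352  0.10972774]
 [ 0.34489814  0.64911854  0.67800472 -1.48555308]
 [ 0.          0.          0.          1.        ]]
top 459.4224831266875 459.4224831266875 324.8916163958439 202.85035583476866 [-0.09535999  0.          0.          0.          0.        ] [[-0.0150966  -0.99985661  0.00767162 -0.04595941]
 [ 0.98684034 -0.01366385  0.16111934 -0.50739985]
 [-0.16099142  0.01000301  0.98690511 -1.45340772]
 [ 0.          0.          0.          1.        ]]
wrist 293.6775170999312 293.6775170999312 315.02775124052243 202.70399705463214 [-0.03847135  0.          0.          0.          0.        ] [[ 0.43100354 -0.90234685 -0.00247134 -0.62192978]
 [ 0.86942815  0.41600995 -0.26651532  0.03533766]
 [ 0.24151736  0.11272039  0.96382752 -0.37867941]
 [ 0.          0.          0.          1.        ]]
```

View pics/scene0.png

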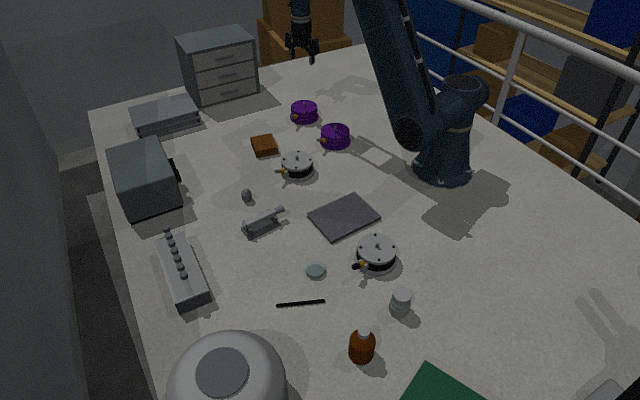

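View pics/top0.png

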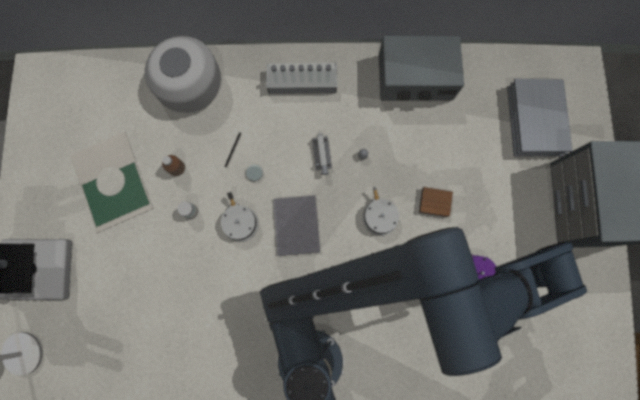

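View pics/wrist0.png

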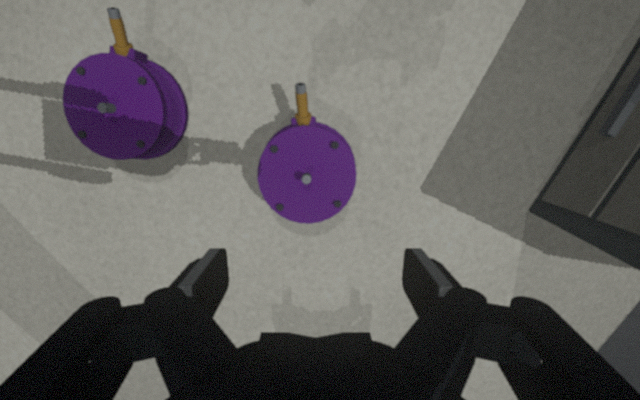

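The top view shows the gauge on its rest near (322,153), the logbook at (297,224), the open mount at (380,215) with its bare stem at (376,193), the capped mount at (238,222), and the objective at (362,155). I'll enlarge these.

```bash
cat > h.py <<'E'
import numpy as np, cv2
def cam(optics,n):
    return optics.camera(n)
def K(c): return np.array([[c["fx"],0,c["cx"]],[0,c["fy"],c["cy"]],[0,0,1.]])
def proj(c,P):
    P=np.atleast_2d(P); T=c["camera_from_world"]; q=P@T[:3,:3].T+T[:3,3]; q=q*[1,-1,-1]
    return cv2.projectPoints(q,np.zeros(3),np.zeros(3),K(c),np.array(c["dist_coeffs"],float))[0].reshape(-1,2)
def ray(c,uv):
    T=c["camera_from_world"]; u=cv2.undistortPoints(np.array([[uv]],float),K(c),np.array(c["dist_coeffs"],float)).ravel()
    d=np.array([u[0],-u[1],-1.]); R=T[:3,:3]; return -R.T@T[:3,3], R.T@d
def atz(c,uv,z):
    o,d=ray(c,uv); return o+d*(z-o[2])/d[2]
def tri(obs):
    A=np.zeros((3,3));b=np.zeros(3)
    for c,uv in obs:
        o,d=ray(c,uv); d=d/np.linalg.norm(d); M=np.eye(3)-np.outer(d,d); A+=M;b+=M@o
    return np.linalg.solve(A,b)
def crop(im,x0,y0,x1,y1,s,fn):
    k=cv2.resize(im[y0:y1,x0:x1],None,fx=s,fy=s,interpolation=cv2.INTER_CUBIC)
    for x in range((x0+9)//10*10,x1,10):
        cv2.line(k,(int((x-x0+.5)*s),0),(int((x-x0+.5)*s),6 if x%50 else 14),(0,0,255),1)
        if x%20==0: cv2.putText(k,str(x),(int((x-x0+.5)*s)-10,24),0,.4,(0,0,255),1)
    for y in range((y0+9)//10*10,y1,10):
        cv2.line(k,(0,int((y-y0+.5)*s)),(6,int((y-y0+.5)*s)),(0,0,255),1)
        if y%20==0: cv2.putText(k,str(y),(8,int((y-y0+.5)*s)+4),0,.4,(0,0,255),1)
    cv2.imwrite(fn,k)
E
python3 - <<'E'
import cv2
from h import *
t=cv2.imread("pics/top0.png"); s=cv2.imread("pics/scene0.png")
crop(t,260,120,460,270,4,"pics/tA.png")
crop(t,150,120,270,250,4.5,"pics/tB.png")
crop(s,230,120,390,270,4.,"pics/sA.png")
E
```

```text
(no output)
```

View pics/tA.png

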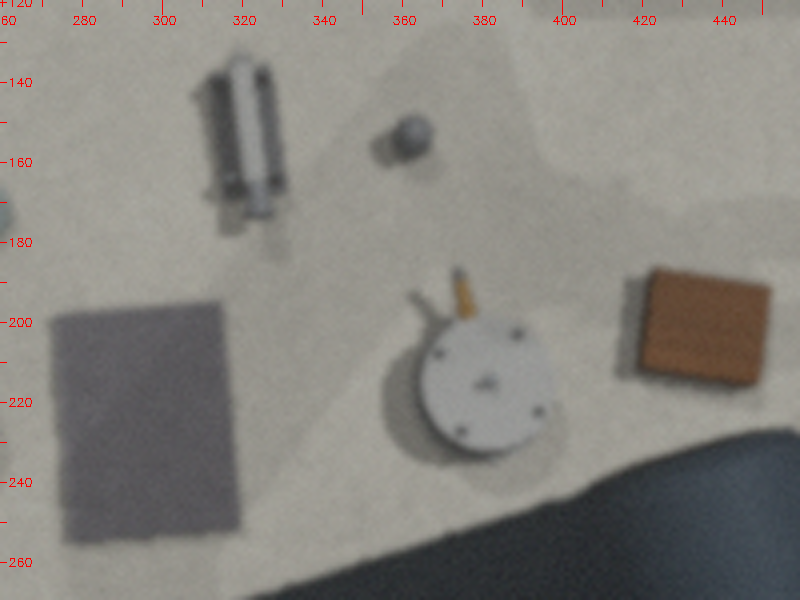

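View pics/sA.png

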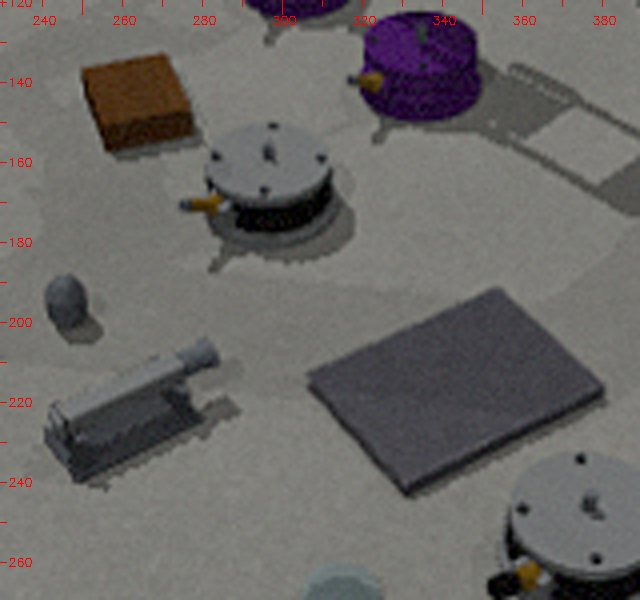

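View pics/tB.png

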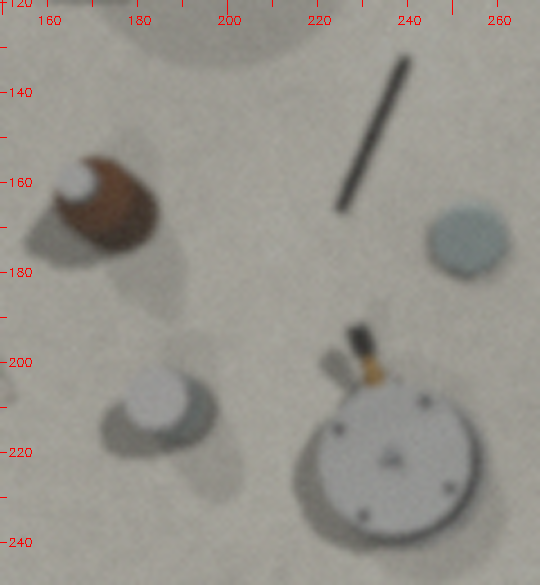

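```bash
cat > m0.py <<'E'
from rig import r, optics, ticket
from h import *
t=optics.camera("top"); s=optics.camera("scene")
def P(*a): print(*[np.round(x,4) if not isinstance(x,str) else x for x in a])
A=atz(t,(324.5,172.7),.04); B=atz(t,(319.7,135),.045)
P("gauge mouth,end",A,B,np.linalg.norm(A-B),"yaw",np.degrees(np.arctan2(*(B-A)[[1,0]])))
C=atz(t,(381.1,215.2),.054); S=atz(t,(374.5,187),.055)
P("mount",C,"tip",S,np.linalg.norm((S-C)[:2]),np.degrees(np.arctan2(*(S-C)[[1,0]])))
Ss=tri([(t,(374.5,187)),(s,(275.5,170.5))]); P("tip tri",Ss)
P("mount scene",atz(s,(296.5,160),.054))
P("gauge mouth scene",tri([(t,(324.5,172.7)),(s,(282,208))]))
cs=[(273,199),(314,196),(319,251),(276.5,255)]
P("book",[atz(t,c,.014) for c in cs],np.mean([atz(t,c,.014) for c in cs],axis=0))
P("obj",atz(t,(363,153),.046))
print(r.read_state()["time"])
E
python3 m0.py
```

```text
gauge mouth,end [ 0.6075 -0.0535  0.04  ] [ 0.7354 -0.0394  0.045 ] 0.1288 yaw 6.3006
mount [ 0.4618 -0.2335  0.054 ] tip [ 0.5544 -0.2151  0.055 ] 0.0944 11.2558
tip tri [ 0.5542 -0.215   0.0547]
mount scene [ 0.4655 -0.2333  0.054 ]
gauge mouth scene [ 0.6072 -0.0534  0.0401]
book [[ 0.5265  0.1185  0.014 ]
 [ 0.5347 -0.0178  0.014 ]
 [ 0.3523 -0.032   0.014 ]
 [ 0.3412  0.1067  0.014 ]] [0.4387 0.0439 0.014 ]
obj [ 0.6713 -0.1819  0.046 ]
0.25
```

```bash
cat >> h.py <<'E'
from scipy.spatial.transform import Rotation as Ro
def rel(s,p,R):
    """shift mm, rotvec in tool frame from state pose to target pose"""
    R0=np.array(s["orientation"]); return np.round(R0.T@(np.array(p)-s["tool_pos"])*1000,1), np.round(Ro.from_matrix(R0.T@R).as_rotvec(),4)
def down(yaw,tilt=0.,flip=1):
    """tool for gauge with yaw(deg) & pitch up(deg); flip=1: tool z=+gauge y (camera at head side); -1 opposite"""
    a,b=np.radians([yaw,tilt]); gx=np.array([np.cos(a)*np.cos(b),np.sin(a)*np.cos(b),np.sin(b)]); gy=np.array([-np.sin(a),np.cos(a),0]); gz=np.cross(gx,gy)
    x=-gz; z=flip*gy; return np.array([x,np.cross(z,x),z]).T
E
python3 - <<'E'
from rig import r, optics
from h import *
s=r.read_state(); c=optics.camera("wrist"); T=c["camera_from_world"]; R=np.array(s["orientation"])
print("cam in tool",R.T@(-T[:3,:3].T@T[:3,3]-s["tool_pos"]), "look",R.T@(-T[2,:3]))
for f in (1,-1): print(f,rel(s,[.56,-.20,.22],down(9,0,f)))
E
```

```text
cam in tool [-0.13441877  0.06724888 -0.00182671] look [ 9.63735222e-01 -2.66860132e-01 -3.03078906e-04]
1 (array([  19.1,  419.3, -203.1]), array([-2.8538e+00,  1.0000e-04, -1.5000e-03]))
-1 (array([  19.1,  419.3, -203.1]), array([ 0.2878, -0.001 , -0.    ]))
```

Run:
```python
from rig import r, optics
from h import *
s=r.read_state()
print(rel(s,[.53,-.215,.20],down(9,0,1)))
```

```text
(array([  39.2,  385.8, -202.6]), array([-2.8539e+00,  1.0000e-04, -1.0000e-03]))
```

Call:
drive_tool:
  commands:
    - [[39,386,-203],[-2.854,0,0]]
    - [[39,386,-203],[-2.854,0,0]]
    - [[39,386,-203],[-2.854,0,0]]
    - [[39,386,-203],[-2.854,0,0]]
    - [[39,386,-203],[-2.854,0,0]]
    - [[39,386,-203],[-2.854,0,0]]
    - [[39,386,-203],[-2.854,0,0]]
    - [[39,386,-203],[-2.854,0,0]]
    - [[39,386,-203],[-2.854,0,0]]
    - [[39,386,-203],[-2.854,0,0]]
    - [[39,386,-203],[-2.854,0,0]]
    - [[39,386,-203],[-2.854,0,0]]
  jaw: -1

```text
time: 1.5
tool_pos: [0.5304, -0.2141, 0.2002]
orientation: [[-0.0, -0.63, 0.777], [0.0, 0.777, 0.63], [-1.0, 0.0, -0.0]]
ft_force: [0.2, -0.2, -0.3]
grip_width: 0.0853
```

Run:
```python
from rig import r, optics
from h import *
s=r.read_state();print(s["time"],s["tool_pos"],s["joints"],s["ft_force"])
print(rel(s,[.53,-.215,.20],down(9,0,1)))
```

```text
1.5 [ 0.53037344 -0.21409462  0.20020617] [-5.78938049e-01  5.05048441e-01  1.60802625e+00 -8.32672069e-05
  1.02864968e+00 -1.26055864e+00] [ 0.17279294 -0.21854808 -0.34408429]
(array([ 0.2, -0.5, -0.9]), array([-1.0462e+00, -0.0000e+00, -2.0000e-04]))
```

Call:
drive_tool:
  commands:
    - [[0,0,0],[-1.046,0,0]]
    - [[0,0,0],[-1.046,0,0]]
    - [[0,0,0],[-1.046,0,0]]
    - [[0,0,0],[-1.046,0,0]]
    - [[0,0,0],[-1.046,0,0]]
    - [[0,0,0],[-1.046,0,0]]
    - [[0,0,0],[-1.046,0,0]]
    - [[0,0,0],[-1.046,0,0]]
    - [[0,0,0],[-1.046,0,0]]

```text
time: 2.4
tool_pos: [0.5301, -0.2148, 0.2003]
orientation: [[0.0, -0.989, -0.146], [-0.0, -0.146, 0.989], [-1.0, -0.0, -0.0]]
ft_force: [-0.4, 0.4, -0.4]
grip_width: 0.0855
```

Run:
```python
from rig import r, optics
from h import *
import pickle
s=r.read_state();print(s["time"],s["tool_pos"],s["joints"],s["ft_force"],s["ft_torque"])
c=optics.camera("wrist"); pickle.dump((s,c),open("w1.pkl","wb"))
cv2.imwrite("pics/w1.png",c["color"]); 
d=optics.camera("top"); pickle.dump((s,d),open("t1.pkl","wb"));cv2.imwrite("pics/t1.png",d["color"])
```

```text
2.4 [ 0.53007191 -0.21481746  0.20033054] [-5.80361640e-01  5.04793835e-01  1.60809304e+00  3.32627105e-05
  1.02862852e+00 -2.29732507e+00] [-0.37010956  0.40915255 -0.36632193] [ 0.01323756 -0.02691299  0.05435265]
```

View pics/w1.png

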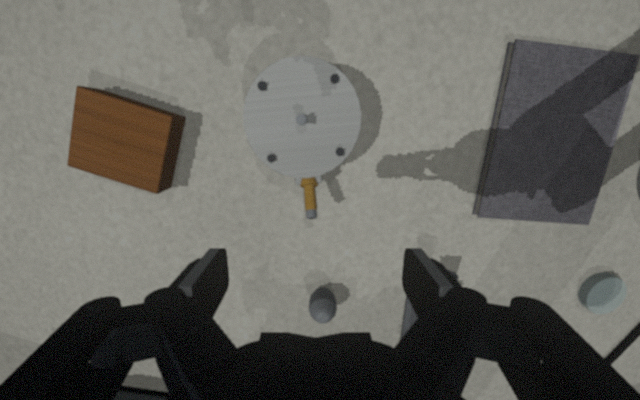

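The wrist view has the open mount's disc at about (303,117), its bare stem running down to the tip at about (310,216), and the objective at (322,305). I'll zoom in for accuracy.

Run:
```python
from h import *
import pickle
s,c=pickle.load(open("w1.pkl","rb"))
crop(c["color"],235,45,385,230,3.2,"pics/w1a.png")
crop(c["color"],285,165,335,225,10,"pics/w1b.png")
```

```text
(no output)
```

View pics/w1a.png

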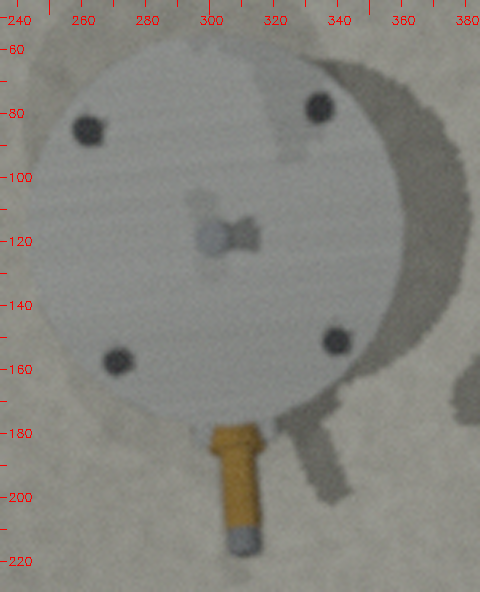

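View pics/w1b.png

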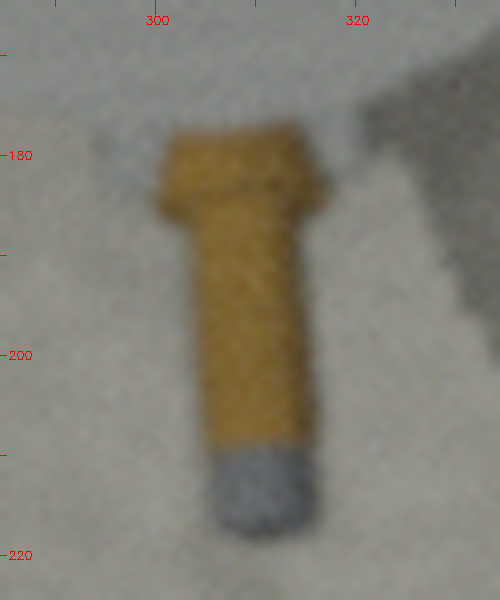

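Run:
```python
from h import *
import pickle
s,c=pickle.load(open("w1.pkl","rb"))
sc=[(262,85.4),(334.2,78.3),(339.8,151.4),(271.7,157.6)]
p=np.array([atz(c,u,.054) for u in sc]); m=p.mean(0); print(p,m, np.linalg.norm(p-m,axis=1))
print("ang",[np.degrees(np.arctan2(*(q-m)[[1,0]])) for q in p])
t=atz(c,(311.1,216.5),.055); print(t,np.linalg.norm((t-m)[:2]),np.degrees(np.arctan2(*(t-m)[[1,0]])))
# stem direction from axis points: distance d behind tip along axis
for uv in [(308.9,186.5),(309.75,199.5),(311.0,211.5)]:
    for z in np.arange(.035,.056,.001):
        q=atz(c,uv,z); dd=np.linalg.norm((q-t)[:2]); 
        if abs(z-(.055-dd*np.tan(np.pi/6)))<.0006: print(uv,q,np.degrees(np.arctan2(*(t-q)[[1,0]])),np.degrees(np.arctan2(*(q-m)[[1,0]])))
def model(x):
    cx,cy,a=x; a=np.radians(a); u=np.array([np.cos(a),np.sin(a)])
    tip=np.r_[np.array([cx,cy])+.096*u,.055]; d=np.r_[u*np.cos(np.pi/6),.5]
    return tip,d
from scipy.optimize import least_squares
def f(x):
    tip,d=model(x); P=[np.r_[x[:2],.054]]+[tip-d*k for k in (0,.01,.02,.03)]
    uv=proj(c,P); pc=proj(c,[m])[0]
    res=list((uv[0]-pc))+list(uv[1]-(311.1,216.5))
    # axis line fit
    L=np.polyfit([186.5,199.5,211.5],[308.9,309.75,311.0],1)
    res+=[uv[k][0]-np.polyval(L,uv[k][1]) for k in (2,3,4)]
    return res
o=least_squares(f,[.46,-.233,11]); print(o.x,model(o.x),np.round(o.fun,2))
```

```text
[[ 0.43772264 -0.27480491  0.054     ]
 [ 0.42239991 -0.21154558  0.054     ]
 [ 0.48567743 -0.19577673  0.054     ]
 [ 0.50092541 -0.25897413  0.054     ]] [ 0.46168135 -0.23527534  0.054     ] [0.04622344 0.04589263 0.04621636 0.04584462]
ang [np.float64(-121.21988081522903), np.float64(148.86399675595027), np.float64(58.72059649453712), np.float64(-31.1270324992671)]
[ 0.55344606 -0.21344168  0.055     ] 0.09432640742192928 13.383586690840543
(308.9, 186.5) [ 0.52687451 -0.21976979  0.039     ] 13.395673727235112 13.378659886342241
(309.75, 199.5) [ 0.53859577 -0.21708717  0.046     ] 13.792387157975805 13.304495856335127
(311.0, 211.5) [ 0.54919926 -0.21419467  0.052     ] 10.054565869365083 13.542995505579087
[ 0.46100348 -0.23544492 13.40401722] (array([ 0.5543884 , -0.21319057,  0.055     ]), array([0.84243455, 0.20075864, 0.5       ])) [-0.08 -0.78  0.11  0.92 -0.1  -0.01  0.09]
```

Run:
```python
from rig import r, optics
from h import *
s=r.read_state()
print(rel(s,[.685,-.045,.15],down(6.3,0,1)))
```

```text
(array([  50.3, -178.2,  145.3]), array([ 0.0372,  0.    , -0.    ]))
```

Call:
drive_tool:
  commands:
    - [[10,-36,30],[0.037,0,0]]
    - [[20,-72,60],[0.037,0,0]]
    - [[30,-108,90],[0.037,0,0]]
    - [[40,-143,118],[0.037,0,0]]
    - [[50,-178,145],[0.037,0,0]]
    - [[50,-178,145],[0.037,0,0]]
    - [[50,-178,145],[0.037,0,0]]
    - [[50,-178,145],[0.037,0,0]]

```text
time: 3.3
tool_pos: [0.6838, -0.0457, 0.1503]
orientation: [[-0.001, -0.994, -0.111], [-0.0, -0.111, 0.994], [-1.0, 0.001, -0.0]]
ft_force: [0.8, 0.5, 0.2]
grip_width: 0.0857
```

Run:
```python
from rig import r, optics
from h import *
import pickle
s=r.read_state();print(s["time"],s["tool_pos"],s["joints"],s["ft_force"],s["ft_torque"])
c=optics.camera("wrist"); pickle.dump((s,c),open("w2.pkl","wb"))
cv2.imwrite("pics/w2.png",c["color"]); 
crop(c["color"],215,90,415,290,4,"pics/w2a.png")
```

```text
3.3 [ 0.68381431 -0.04567036  0.15028774] [-2.29181666e-01  7.07036936e-01  1.34436296e+00 -4.95182707e-04
  1.09096214e+00 -1.91079879e+00] [0.83958048 0.48392115 0.16070222] [-0.00738807 -0.00025274  0.04851816]
```

View pics/w2.png

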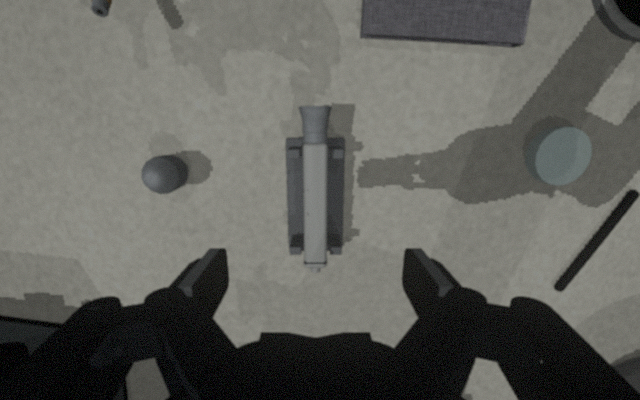

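View pics/w2a.png

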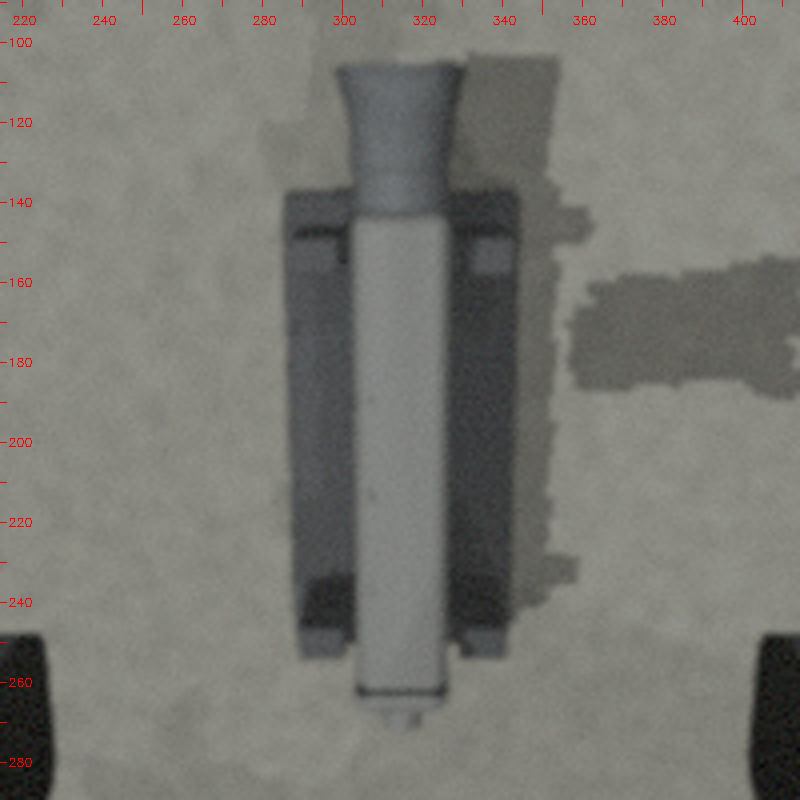

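Run:
```python
from h import *
import pickle
s,c=pickle.load(open("w2.pkl","rb"))
a=atz(c,(314.5,143.3),.05); b=atz(c,(314.9,262),.05)
yaw=np.degrees(np.arctan2(*(b-a)[[1,0]])); print(a,b,np.linalg.norm(b-a),yaw)
u=(b-a)/np.linalg.norm(b-a); ctr=(a+b)/2-u*.005; print("centre",ctr)
m=atz(c,(314.5,106),.0535); print("mouth",m,(m-ctr)@u)
print(rel(s,[ctr[0],ctr[1],.041],down(yaw,0,1)))
```

```text
[ 0.63202403 -0.05008804  0.05      ] [ 0.73384709 -0.03834276  0.05      ] 0.10249823729152523 6.579985751706138
centre [ 0.6779685  -0.04478835  0.05      ]
mouth [ 0.6042933  -0.05318563  0.0535    ] -0.07415213271572468
(array([109.3,   5.6,   1.5]), array([-0.0038, -0.0002, -0.0009]))
```

Run:
```python
from h import *
import pickle
s,c=pickle.load(open("w2.pkl","rb"))
R=np.array(s["orientation"]);u=-R[:,1]
g=lambda uv,z: (lambda p:(np.round(p,4),round(float((p-s["tool_pos"])@u),4),round(float((p-s["tool_pos"])@R[:,2]),4)))(atz(c,uv,z))
print("rest head end",g((315,137),.006)); print("rest far end L/R",g((289.5,254),.006),g((341,254),.006))
print("rest head corners",g((286,137),.006),g((344,137),.006))
print("ear head",g((336.5,158.2),.038),g((336.5,148.5),.038)); print("ear far",g((336.5,253.8),.038),g((336.5,246.5),.038))
print("mouth",g((314.5,106),.0535),g((314.5,106),.04)); print("barrel start",g((314.5,143.3),.05)); print("line",g((314.9,262),.05)); print("white end",g((314.9,266),.05));print("tip",g((315,271),.043))
T=c["camera_from_world"];print(-T[:3,:3].T@T[:3,3])
t=optics=None
```

```text
rest head end (array([ 0.6292, -0.05  ,  0.006 ]), -0.0546, 0.0018)
rest far end L/R (array([ 0.7498, -0.063 ,  0.006 ]), 0.0638, -0.0245) (array([ 0.7438, -0.01  ,  0.006 ]), 0.0637, 0.0288)
rest head corners (array([ 0.6322, -0.0768,  0.006 ]), -0.0546, -0.0252) (array([ 0.6262, -0.0232,  0.006 ]), -0.0547, 0.0287)
ear head (array([ 0.643 , -0.0303,  0.038 ]), -0.0388, 0.0198) (array([ 0.635 , -0.0314,  0.038 ]), -0.0468, 0.0196)
ear far (array([ 0.7294, -0.0189,  0.038 ]), 0.0484, 0.0215) (array([ 0.7223, -0.0199,  0.038 ]), 0.0412, 0.0214)
mouth (array([ 0.6043, -0.0532,  0.0535]), -0.0798, 0.0014) (array([ 0.6036, -0.0533,  0.04  ]), -0.0805, 0.0013)
barrel start (array([ 0.632 , -0.0501,  0.05  ]), -0.0519, 0.0014)
line (array([ 0.7338, -0.0383,  0.05  ]), 0.0506, 0.0018)
white end (array([ 0.7377, -0.0379,  0.05  ]), 0.0545, 0.0018)
tip (array([ 0.7463, -0.0369,  0.043 ]), 0.0632, 0.0019)
[ 0.61615259 -0.05147123  0.28478498]
```

Call:
drive_tool:
  commands:
    - [[30,2.5,1.6],[0,0,0]]
    - [[60,2.5,1.6],[0,0,0]]
    - [[85,2.5,1.6],[0,0,0]]
    - [[100,2.5,1.6],[0,0,0]]
    - [[109,2.5,1.6],[0,0,0]]
    - [[109,2.5,1.6],[0,0,0]]
    - [[109,2.5,1.6],[0,0,0]]

```text
time: 4.05
tool_pos: [0.6826, -0.0442, 0.0424]
orientation: [[0.002, -0.994, -0.111], [-0.0, -0.111, 0.994], [-1.0, -0.002, -0.001]]
ft_force: [0.8, -0.3, 0.4]
grip_width: 0.085
```

Run:
```python
from rig import r, optics
from h import *
import pickle
s=r.read_state();print(s["time"],s["tool_pos"],s["ft_force"])
c=optics.camera("wrist"); pickle.dump((s,c),open("w3.pkl","wb"))
crop(c["color"],160,0,480,300,2.5,"pics/w3.png");
```

```text
4.05 [ 0.68259155 -0.04416888  0.04238374] [ 0.84244935 -0.26551273  0.37060968]
```

View pics/w3.png

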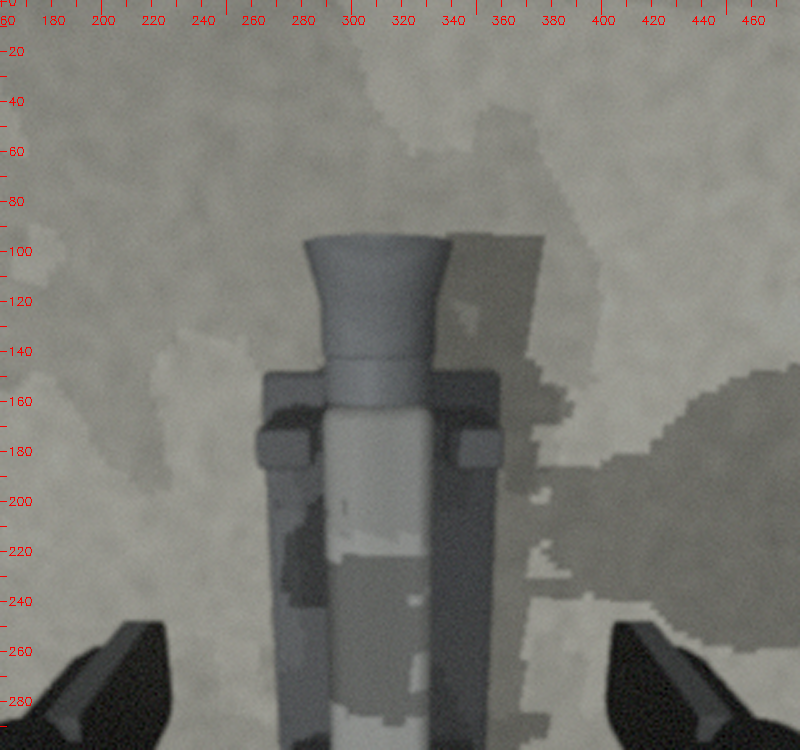

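The barrel sits about 2 mm left of the middle of the fingers: barrel centre at column 311, finger middle at 315.5. The reported wrist camera pose may carry a bias, so I'll solve for it.

Run:
```python
from h import *
import pickle
D=[]
from rig import r,optics
s0=dict(tool_pos=np.array([0.26875156,-0.56351518,0.23833453]),orientation=np.array([[-5.73752956e-04,9.02716032e-01,4.30236490e-01],[2.05701628e-03,4.30236716e-01,-9.02713763e-01],[-9.99997720e-01,3.67068775e-04,-2.10375116e-03]]))
c0=dict(camera_from_world=np.array([[0.43100354,-0.90234685,-0.00247134,-0.62192978],[0.86942815,0.41600995,-0.26651532,0.03533766],[0.24151736,0.11272039,0.96382752,-0.37867941],[0,0,0,1]]))
L=[(s0,c0)]+[pickle.load(open(f"w{i}.pkl","rb")) for i in (1,2,3)]
A=[];b=[]
for s,c in L:
    T=c["camera_from_world"];p=-T[:3,:3].T@T[:3,3]; R=np.array(s["orientation"]); print(R.T@(p-s["tool_pos"]), p-s["tool_pos"])
    A.append(np.hstack([R,np.eye(3)])); b.append(p-s["tool_pos"])
    M=R.T@T[:3,:3].T; print(np.round(M,4).tolist())
x,res,rk,sv=np.linalg.lstsq(np.vstack(A),np.hstack(b),rcond=None); print(x,rk,sv,(np.vstack(A)@x-np.hstack(b)).reshape(-1,3))
```

```text
[-0.13449994  0.06728268 -0.00180795] [0.06003647 0.03030287 0.13452813]
[[0.0004, 0.2669, -0.9637], [0.0009, 0.9637, 0.2669], [1.0, -0.0009, 0.0001]]
[-0.13440193  0.06796416  0.00172768] [-0.06750199 -0.00818588  0.13439667]
[[-0.0003, 0.2652, -0.9642], [0.0008, 0.9642, 0.2652], [1.0, -0.0007, -0.0005]]
[-0.13443827  0.06800504  0.00171208] [-0.06766172 -0.00580086  0.13449724]
[[-0.0002, 0.2653, -0.9642], [0.0008, 0.9642, 0.2653], [1.0, -0.0007, -0.0004]]
[-0.13440527  0.06799635  0.00170742] [-0.06800821 -0.0058256   0.13428381]
[[-0.0003, 0.2653, -0.9642], [0.0008, 0.9642, 0.2653], [1.0, -0.0007, -0.0005]]
[-1.30120624e-01  6.73502896e-02  1.67682300e-05 -8.43425729e-04
  1.60895505e-03  4.31617491e-03] 6 [2.82842679e+00 2.46478467e+00 2.46478429e+00 1.38738545e+00
 1.38738479e+00 1.37803671e-03] [[ 1.60022186e-07 -1.49380343e-07 -6.69454480e-05]
 [ 1.34068687e-05  5.59782152e-06  3.49623797e-05]
 [-8.49899989e-06 -4.44467707e-06 -1.77491620e-06]
 [-5.06789096e-06 -1.00376411e-06  3.37579845e-05]]
```

Call:
drive_tool:
  commands:
    - [[0.5,0.5,-1.8],[0,0,0]]
    - [[0.5,0.5,-1.8],[0,0,0]]
    - [[0.5,0.5,-1.8],[0,0,0]]

```text
time: 4.4
tool_pos: [0.6819, -0.0456, 0.0415]
orientation: [[0.001, -0.994, -0.112], [-0.0, -0.112, 0.994], [-1.0, -0.001, -0.0]]
ft_force: [-0.1, 1.0, 0.6]
grip_width: 0.0852
```

Call:
drive_tool:
  commands:
    - [[0,0,0],[0,0,0]]
    - [[0,0,0],[0,0,0]]
    - [[0,0,0],[0,0,0]]
    - [[0,0,0],[0,0,0]]
    - [[0,0,0],[0,0,0]]
    - [[0,0,0],[0,0,0]]
    - [[0,0,0],[0,0,0]]
    - [[0,0,0],[0,0,0]]
    - [[0,0,0],[0,0,0]]
    - [[0,0,0],[0,0,0]]
  jaw: 1

```text
time: 5.4
tool_pos: [0.6818, -0.0455, 0.041]
orientation: [[0.001, -0.994, -0.112], [-0.0, -0.112, 0.994], [-1.0, -0.001, -0.0]]
ft_force: [0.1, 0.4, 1.2]
grip_width: 0.0186
```

Run:
```python
from rig import r, optics
from h import *
import pickle
s=r.read_state();print(s["time"],s["tool_pos"],s["ft_force"],s["grip_width"])
c=optics.camera("wrist"); pickle.dump((s,c),open("w4.pkl","wb"))
crop(c["color"],160,0,480,300,2.5,"pics/w4.png");
```

```text
5.4 [ 0.68177482 -0.04552044  0.04100063] [0.07565423 0.4057125  1.15195765] 0.018633245085719893
```

View pics/w4.png

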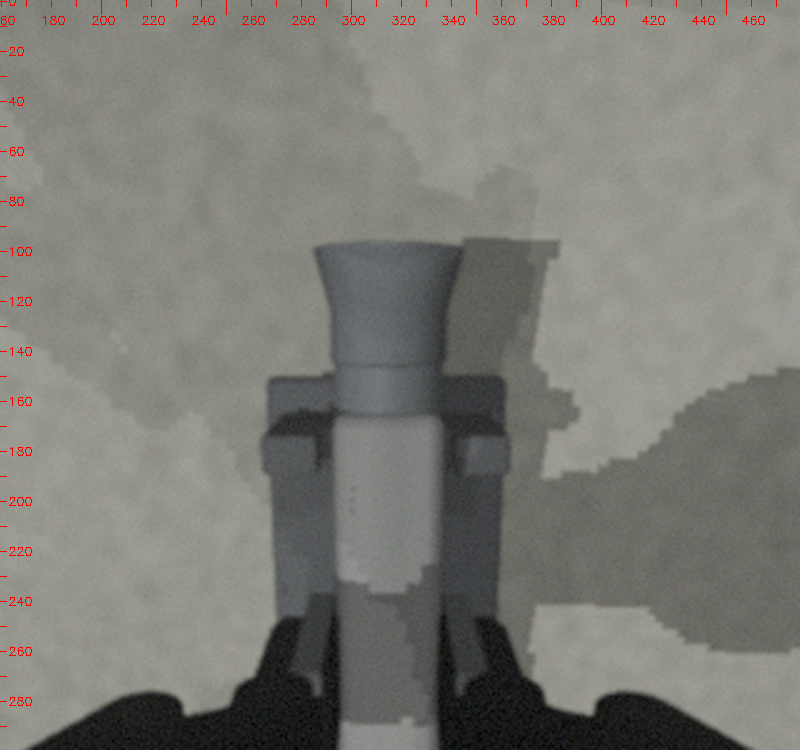

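Call:
drive_tool:
  commands:
    - [[-20,0,0],[0,0,0]]
    - [[-60,0,0],[0,0,0]]
    - [[-100,0,0],[0,0,0]]
    - [[-100,0,0],[0,0,0]]
    - [[-100,0,0],[0,0,0]]

```text
time: 5.95
tool_pos: [0.6816, -0.0456, 0.1415]
orientation: [[0.001, -0.994, -0.112], [-0.0, -0.112, 0.994], [-1.0, -0.001, -0.0]]
ft_force: [0.7, -0.2, -1.4]
grip_width: 0.0185
```

```bash
cat >> h.py <<'E'
E0=np.array([-.00084,.0016,0])
def fix(c):
    """shift wrist camera by the world bias"""
    c=dict(c); T=c["camera_from_world"].copy(); T[:3,3]+=T[:3,:3]@E0; c["camera_from_world"]=T; return c
TIP=np.array([.5549,-.2149,.055])
def gtool(center,yaw,tilt,off=.001):
    R=down(yaw,tilt,1); return center-R[:,0]*off,R
def axis(yaw,tilt):
    a,b=np.radians([yaw,tilt]); return np.array([np.cos(a)*np.cos(b),np.sin(a)*np.cos(b),np.sin(b)])
E
python3 - <<'E'
from rig import r, optics
from h import *
import pickle
s=r.read_state();print(s["time"],s["tool_pos"],s["ft_force"],s["grip_width"])
c=optics.camera("wrist"); pickle.dump((s,c),open("w5.pkl","wb"))
cv2.imwrite("pics/w5.png",c["color"])
s4,c4=pickle.load(open("w4.pkl","rb")); cf=fix(c4)
R=np.array(s4["orientation"])
for z in (.04,.0535): 
    m=atz(cf,(314.7,96.5),z); print("mouth in tool",R.T@(m-s4["tool_pos"]))
p,R=gtool(TIP+axis(13.5,30)*.108,13.5,30); print(p,rel(s,p,R))
E
```

```text
5.95 [ 0.68163714 -0.04556114  0.14153129] [ 0.74082036 -0.19806202 -1.35919485] 0.018482908630566935
mouth in tool [ 9.60097639e-04  7.82371501e-02 -8.29656936e-05]
mouth in tool [-1.25393438e-02  7.71526822e-02 -7.16609733e-05]
[ 0.6453603  -0.1931824   0.10986603] (array([  31.7,   52.6, -142.6]), array([-0.1204, -0.0328, -0.5219]))
```

View pics/w5.png

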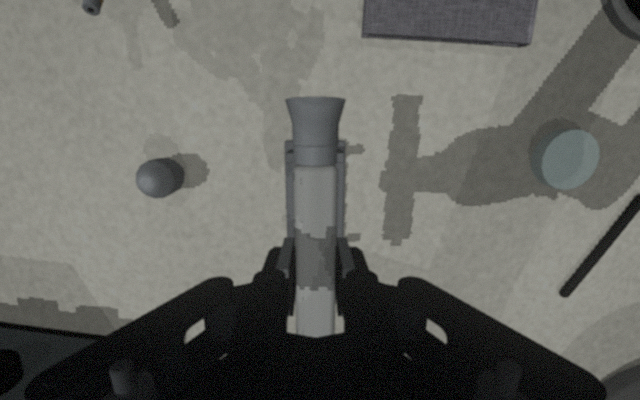

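Call:
drive_tool:
  commands:
    - [[0,12,-35],[-0.03,-0.008,-0.13]]
    - [[5,25,-70],[-0.06,-0.016,-0.26]]
    - [[15,39,-106],[-0.09,-0.025,-0.39]]
    - [[31.7,52.6,-142.6],[-0.1204,-0.0328,-0.5219]]
    - [[31.7,52.6,-142.6],[-0.1204,-0.0328,-0.5219]]
    - [[31.7,52.6,-142.6],[-0.1204,-0.0328,-0.5219]]
    - [[31.7,52.6,-142.6],[-0.1204,-0.0328,-0.5219]]

```text
time: 6.7
tool_pos: [0.6648, -0.1857, 0.1247]
orientation: [[0.437, -0.875, -0.21], [0.097, -0.186, 0.978], [-0.894, -0.447, 0.003]]
ft_force: [-0.4, 0.6, -0.3]
grip_width: 0.0187
```

Run:
```python
from rig import r, optics
from h import *
import pickle
s=r.read_state();print(s["time"],s["tool_pos"],s["joints"],s["ft_force"],s["grip_width"])
p,R=gtool(TIP+axis(13.5,30)*.108,13.5,30); print(p,rel(s,p,R))
for n in ("wrist","scene","top"):
    c=optics.camera(n); pickle.dump((s,c),open(f"{n[0]}6.pkl","wb")); 
    if n=="wrist": cv2.imwrite("pics/w6.png",c["color"])
    elif n=="scene": crop(c["color"],220,100,360,220,5,"pics/s6.png")
    else: crop(c["color"],330,140,420,240,6,"pics/t6.png")
```

```text
6.7 [ 0.66480212 -0.18571871  0.12470622] [-0.5703217   0.6679068   1.66475591  0.63627938  0.56330834 -2.85449451] [-0.35922944  0.55316485 -0.31755796] 0.018749976868069552
[ 0.6453603  -0.1931824   0.10986603] (array([ 4.1, 25. , -3.3]), array([-0.0228, -0.0085, -0.0598]))
```

View pics/w6.png

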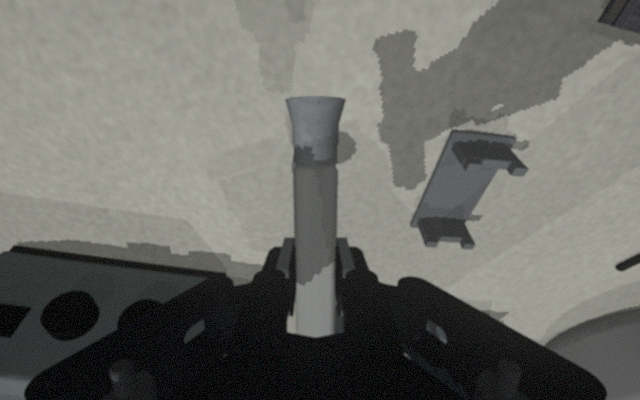

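View pics/s6.png

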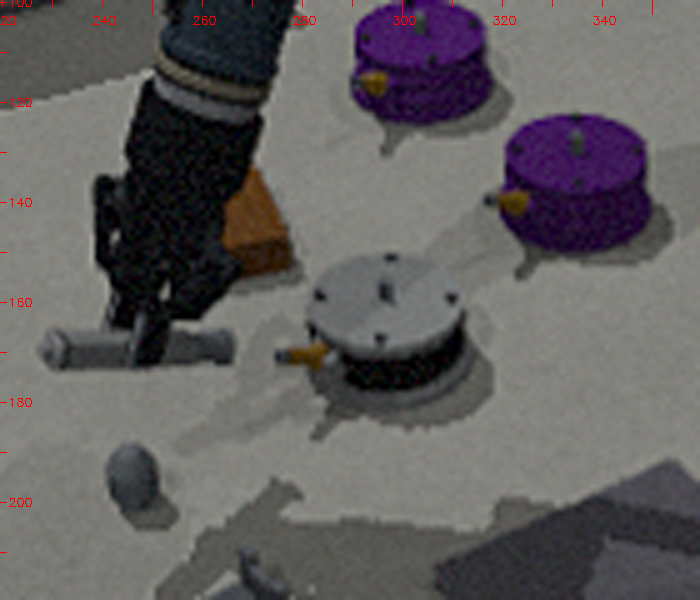

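View pics/t6.png

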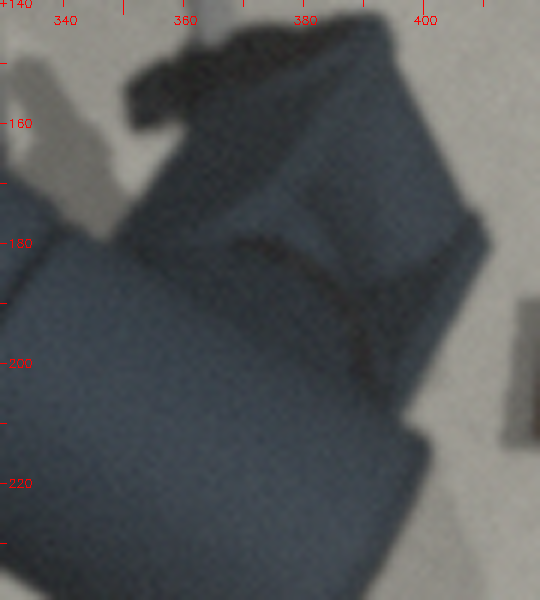

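j6 has stopped at its −2.85 limit, so that orientation is out of reach. The fit is round, so rolling the tool about the gauge axis is free. I'll fit the wrist kinematics to find a roll that gives room.

```bash
cat > kin.py <<'E'
from h import *
import pickle
from scipy.optimize import least_squares
def Rz(a): return Ro.from_euler('z',a).as_matrix()
def Ry(a): return Ro.from_euler('y',a).as_matrix()
def Rx(a): return Ro.from_euler('x',a).as_matrix()
def fk(q,p):
    h,L2,ex,ez,L4,L6,d,o4,o2=p
    R=Rz(q[0]); P=np.array([0,0,h])+R@[0,d,0]
    A=R@Ry(q[1]+o2); P=P+A@[0,0,L2]
    B=R@Ry(q[1]+q[2]-np.pi/2+o4)  # forearm x
    P=P+B@[L4,0,ez]
    W=B@Rx(q[3])@Ry(q[4]-o4)@Rx(q[5])
    P=P+W@[L6,0,0]
    return P,W
def data():
    D=[]
    q0=np.array([-1.30452041e+00,5.28477757e-01,1.43387694e+00,0,1.18137345e+00,-1.78474446e-01])
    p0=np.array([0.26875156,-0.56351518,0.23833453]);R0=np.array([[-5.73752956e-04,9.02716032e-01,4.30236490e-01],[2.05701628e-03,4.30236716e-01,-9.02713763e-01],[-9.99997720e-01,3.67068775e-04,-2.10375116e-03]])
    D.append((q0,p0,R0))
    for i in range(1,7):
        s,_=pickle.load(open(f"w{i}.pkl","rb")); D.append((s["joints"],s["tool_pos"],np.array(s["orientation"])))
    return D
if __name__=="__main__":
    D=data(); C0=None
    def f(x):
        p=list(x[:8])+[x[8]]; C=Ro.from_rotvec(x[9:12]).as_matrix(); r=[]
        for q,P,R in D:
            a,W=fk(q,p); r+=list((a-P)*10)+list(((W@C)-R).ravel())
            
        return np.array(r+list(0.001*(np.array(x[:9])-x0[:9])))
    best=None
    for rv in ([0,0,0],[np.pi/2,0,0],[np.pi-.01,0,0],[-np.pi/2,0,0]):
      for L in (.4,.6):
        x0=np.array([.3,L,0,0,.4,.25,.1,0,0]+rv,float)
        o=least_squares(f,x0); 
        if best is None or o.cost<best.cost: best=o
    print(best.cost,np.round(best.x,4)); print(np.round(np.abs(best.fun).max(),4))
    pickle.dump(best.x,open("kin.pkl","wb"))
E
python3 kin.py
```

```text
8.433204802154394e-09 [ 0.2742  0.588   0.     -0.1141  0.3917  0.2887  0.111   0.     -0.
 -0.      0.     -0.    ]
0.0001
```

```bash
cat >> kin.py <<'E'
KP=pickle.load(open("kin.pkl","rb"))
LO=np.array([-3.08,-.75,.22,-1.43,0,-2.85]);HI=np.array([3.08,2.2,2.44,4.57,2.65,2.85])
def ik(P,R,q0):
    C=Ro.from_rotvec(KP[9:12]).as_matrix()
    def f(q):
        a,W=fk(q,KP[:9]); return np.r_[(a-P)*5,Ro.from_matrix((W@C).T@R).as_rotvec()]
    o=least_squares(f,np.clip(q0,LO+.01,HI-.01),bounds=(LO,HI)); return o.x,np.sqrt(2*o.cost)
def rolled(center,yaw,tilt,roll,flip=1,off=.001,gx=0.):
    """roll (deg) about gauge x; TCP off above axis, gx along axis"""
    R=down(yaw,tilt,flip); ax=axis(yaw,tilt); R=Ro.from_rotvec(ax*np.radians(roll)).as_matrix()@R
    return center+ax*gx-R[:,0]*off,R
E
python3 - <<'E'
from kin import *
s,_=pickle.load(open("w6.pkl","rb"))
for k in (.108,.058):
  for roll in range(-45,50,15):
    p,R=rolled(TIP+axis(13.5,30)*k,13.5,30,roll); q,e=ik(p,R,s["joints"]); print(k,roll,np.round(q,3),round(e,4))
E
```

```text
0.108 -45 [-0.247  0.732  1.755 -1.43   0.495 -0.523] 0.2119
0.108 -30 [-0.46   0.671  1.851 -0.109  0.    -2.049] 0.1478
0.108 -15 [-0.497  0.664  1.814  0.663  0.161 -2.85 ] 0.046
0.108 0 [-0.583  0.674  1.691  0.617  0.54  -2.85 ] 0.0963
0.108 15 [-0.649  0.732  1.542  0.61   0.901 -2.85 ] 0.1436
0.108 30 [-0.698  0.828  1.378  0.633  1.243 -2.85 ] 0.1775
0.108 45 [-0.731  0.953  1.207  0.683  1.566 -2.85 ] 0.1894
0.058 -45 [-0.283  0.739  1.812 -1.43   0.476 -0.52 ] 0.2846
0.058 -30 [-0.502  0.681  1.903  0.2    0.    -2.389] 0.1882
0.058 -15 [-0.527  0.679  1.877  0.633  0.117 -2.85 ] 0.1096
0.058 0 [-0.614  0.683  1.755  0.581  0.495 -2.85 ] 0.1588
0.058 15 [-0.681  0.737  1.607  0.567  0.858 -2.85 ] 0.2078
0.058 30 [-0.731  0.831  1.444  0.585  1.203 -2.85 ] 0.2459
0.058 45 [-0.766  0.956  1.272  0.629  1.532 -2.85 ] 0.2644
```

Run:
```python
from kin import *
s,_=pickle.load(open("w6.pkl","rb"))
q0=s["joints"].copy(); q0[5]+=np.pi
for k in (.108,.058):
  for roll in (-30,-15,0,15,30):
    p,R=rolled(TIP+axis(13.5,30)*k,13.5,30,roll,-1); q,e=ik(p,R,q0); print(k,roll,np.round(q,3),round(e,4))
for nm,p,yaw in (("rest",[.6818,-.0455,.041],6.42),("book",[.43,.043,.04],3.6),("book",[.43,.043,.04],183.6)):
    for f in (1,-1):
        q,e=ik(np.array(p),down(yaw,0,f),[-.2,.7,1.4,0,1.,f*-1.5]); print(nm,yaw,f,np.round(q,3),round(e,4))
```

```text
0.108 -30 [-0.46   0.671  1.851 -0.075  0.     1.058] 0.1478
0.108 -15 [-0.518  0.67   1.842  1.144  0.156 -0.21 ] 0.0
0.108 0 [-0.624  0.683  1.742  0.865  0.521 -0.012] 0.0
0.108 15 [-0.7    0.742  1.608  0.787  0.872  0.019] 0.0
0.108 30 [-0.745  0.834  1.452  0.753  1.202  0.038] 0.0
0.058 -30 [-0.502  0.681  1.903  0.318  0.     0.635] 0.1882
0.058 -15 [-0.581  0.698  1.943  1.871  0.184 -1.001] 0.0
0.058 0 [-0.688  0.704  1.836  1.027  0.485 -0.254] 0.0
0.058 15 [-0.761  0.757  1.697  0.833  0.83  -0.12 ] 0.0
0.058 30 [-0.802  0.846  1.537  0.753  1.16  -0.066] 0.0
rest 6.42 1 [-0.23   0.846  1.401 -0.     0.894 -1.913] 0.0
rest 6.42 -1 [-0.23   0.846  1.401  0.     0.894  1.229] 0.0
book 3.6 1 [-0.16   0.674  2.06  -0.     0.408 -1.794] 0.0
book 3.6 -1 [-0.16   0.674  2.06   0.     0.408  1.348] 0.0
book 183.6 1 [-0.16   0.674  2.06   0.     0.408  1.348] 0.0
book 183.6 -1 [-0.183  0.718  2.233  1.617  0.021  2.85 ] 0.2107
```

Flipping the hand half a turn reaches everything, so I'll put the gauge back on its rest and regrasp it that way.

Run:
```python
from rig import r
from h import *
import pickle
s=r.read_state(); s5=pickle.load(open("w5.pkl","rb"))[0]
print(rel(s,s5["tool_pos"],np.array(s5["orientation"])))
```

```text
(array([  6.5, -46.7, 132.3]), array([0.0991, 0.0256, 0.4643]))
```

Call:
drive_tool:
  commands:
    - [[-5,-12,33],[0.025,0.006,0.116]]
    - [[0,-23,66],[0.05,0.013,0.232]]
    - [[3,-35,99],[0.075,0.019,0.348]]
    - [[6.5,-46.7,132.3],[0.099,0.0256,0.464]]
    - [[6.5,-46.7,132.3],[0.099,0.0256,0.464]]
    - [[6.5,-46.7,132.3],[0.099,0.0256,0.464]]
    - [[6.5,-46.7,132.3],[0.099,0.0256,0.464]]

```text
time: 7.55
tool_pos: [0.6818, -0.0461, 0.1417]
orientation: [[0.003, -0.994, -0.112], [-0.001, -0.112, 0.994], [-1.0, -0.003, -0.001]]
ft_force: [-0.4, 0.1, -1.8]
grip_width: 0.0185
```

Run:
```python
from rig import r
from h import *
import pickle
s=r.read_state(); s5=pickle.load(open("w5.pkl","rb"))[0]
print(s["time"],s["joints"])
p=s5["tool_pos"].copy(); p[:2]=[.68177,-.04552]
print(s["tool_pos"],rel(s,p,down(6.42,0,1)))
```

```text
7.55 [-2.30702043e-01  7.13438208e-01  1.35894300e+00  1.79769200e-05
  1.06603635e+00 -1.91392538e+00]
[ 0.6818329  -0.04612613  0.14171692] (array([ 0.2, -0. ,  0.6]), array([ 0.0004, -0.0011,  0.003 ]))
```

Call:
drive_tool:
  commands:
    - [[0,0,0.6],[0,-0.001,0.003]]
    - [[40,0,0.6],[0,-0.001,0.003]]
    - [[75,0,0.6],[0,-0.001,0.003]]
    - [[90,0,0.6],[0,-0.001,0.003]]
    - [[97,0,0.6],[0,-0.001,0.003]]
    - [[99,0,0.6],[0,-0.001,0.003]]
    - [[100,0,0.6],[0,-0.001,0.003]]
    - [[100,0,0.6],[0,-0.001,0.003]]

```text
time: 8.35
tool_pos: [0.6837, -0.0471, 0.0438]
orientation: [[0.003, -0.994, -0.109], [-0.001, -0.109, 0.994], [-1.0, -0.003, -0.001]]
ft_force: [0.2, 0.1, -0.7]
grip_width: 0.0185
```

Run:
```python
from rig import r,optics
from h import *
s=r.read_state(); print(s["tool_pos"],s["ft_force"],s["orientation"][:,0])
c=optics.camera("wrist");crop(c["color"],160,0,480,300,2.5,"pics/w7.png");
```

```text
[ 0.68368673 -0.04713445  0.04383038] [ 0.18518286  0.12106371 -0.71625248] [ 3.06723798e-03 -8.82882596e-04 -9.99994906e-01]
```

View pics/w7.png

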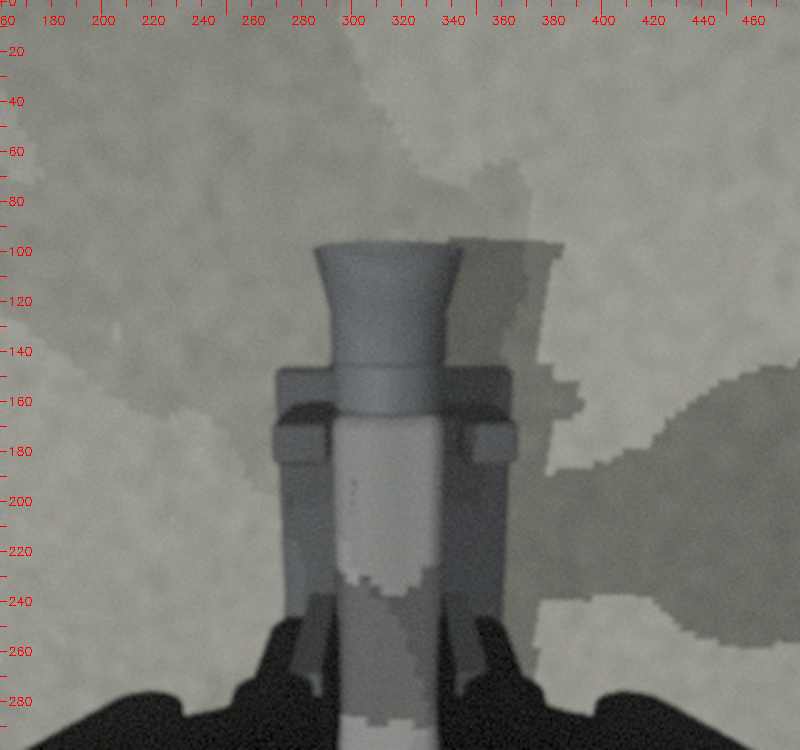

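Run:
```python
from rig import r,optics
from h import *
s=r.read_state(); print(rel(s,[.68177,-.04552,.0440],down(6.42,0,1)),s["joint_vel"])
```

```text
(array([-0.2,  1.7,  1.7]), array([-0.0025, -0.0012,  0.0029])) [ 0.00161487 -0.00060868  0.00413503 -0.00086617 -0.00178799  0.00217968]
```

Call:
drive_tool:
  commands:
    - [[0,1.7,1.7],[-0.0025,-0.001,0.003]]
    - [[0,1.7,1.7],[-0.0025,-0.001,0.003]]
    - [[0,1.7,1.7],[-0.0025,-0.001,0.003]]

```text
time: 8.7
tool_pos: [0.6808, -0.0451, 0.0427]
orientation: [[-0.002, -0.994, -0.112], [0.0, -0.112, 0.994], [-1.0, 0.002, 0.001]]
ft_force: [0.3, 0.2, -1.4]
grip_width: 0.0188
```

Run:
```python
from rig import r,optics
from h import *
s=r.read_state(); print(rel(s,[.68177,-.04552,.0415],down(6.42,0,1)),s["tool_pos"],s["ft_force"])
```

```text
(array([ 1.2, -0.9, -0.5]), array([ 0.0002,  0.0005, -0.0023])) [ 0.68083429 -0.0450757   0.04268067] [ 0.34534557  0.20530583 -1.44521005]
```

Call:
drive_tool:
  commands:
    - [[1.3,-0.8,-0.4],[0,0,-0.002]]
    - [[1.3,-0.8,-0.4],[0,0,-0.002]]
    - [[1.3,-0.8,-0.4],[0,0,-0.002]]
    - [[1.3,-0.8,-0.4],[0,0,-0.002]]

```text
time: 9.1
tool_pos: [0.6817, -0.0456, 0.041]
orientation: [[-0.001, -0.994, -0.112], [0.001, -0.112, 0.994], [-1.0, 0.0, 0.001]]
ft_force: [-0.1, 0.1, -0.6]
grip_width: 0.0183
```

Run:
```python
from rig import r,optics
from h import *
s=r.read_state(); print(rel(s,[.68177,-.04552,.041],down(6.42,0,1)),s["tool_pos"],s["ft_force"])
c=optics.camera("wrist");crop(c["color"],160,0,480,300,2.5,"pics/w8.png");
```

```text
(array([ 0. , -0. ,  0.1]), array([-0.0001,  0.0006, -0.0004])) [ 0.68173909 -0.04561354  0.04101642] [-0.12719366  0.10652653 -0.64237937]
```

View pics/w8.png

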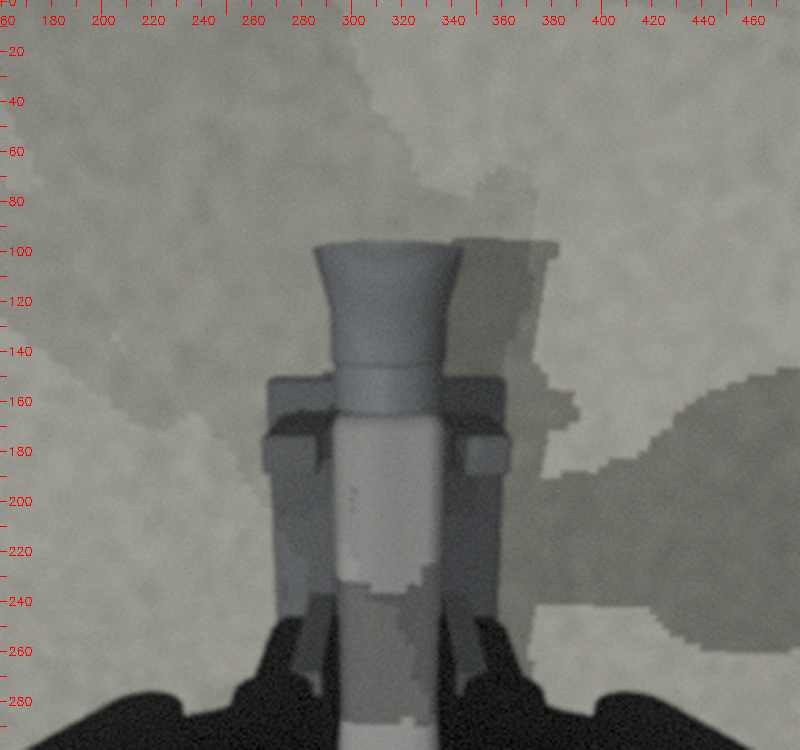

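The gauge is back in the same place as at the first grasp; the image matches w4, with the mouth at (314.7,96). I'll release it, rise and turn half a turn.

Call:
drive_tool:
  commands:
    - [[0,0,0],[0,0,0]]
    - [[0,0,0],[0,0,0]]
    - [[0,0,0],[0,0,0]]
    - [[0,0,0],[0,0,0]]
    - [[0,0,0],[0,0,0]]
    - [[-20,0,0],[0,0,0]]
    - [[-60,0,0],[0,0,0]]
    - [[-80,0,0],[0,0,0]]
  jaw: -1

```text
time: 9.95
tool_pos: [0.683, -0.0459, 0.1237]
orientation: [[0.003, -0.994, -0.112], [-0.0, -0.112, 0.994], [-1.0, -0.003, -0.001]]
ft_force: [0.9, -0.7, -0.1]
grip_width: 0.0854
```

Call:
drive_tool:
  commands:
    - [[0,0,0],[1.3,0,0]]
    - [[0,0,0],[1.3,0,0]]
    - [[0,0,0],[1.3,0,0]]
    - [[0,0,0],[1.3,0,0]]
    - [[0,0,0],[1.3,0,0]]
    - [[0,0,0],[1.3,0,0]]
    - [[0,0,0],[1.3,0,0]]
    - [[0,0,0],[1.3,0,0]]
    - [[0,0,0],[1.3,0,0]]

```text
time: 10.85
tool_pos: [0.6815, -0.0456, 0.121]
orientation: [[-0.001, -0.369, 0.929], [0.001, 0.929, 0.369], [-1.0, 0.001, -0.001]]
ft_force: [-0.4, -0.0, -1.0]
grip_width: 0.0852
```

Run:
```python
from rig import r,optics
from h import *
s=r.read_state(); print(rel(s,[.6818,-.0460,.13],down(6.42,0,-1)),s["joints"],s["time"],s["grip_width"])
```

```text
(array([-9. , -0.4,  0.1]), array([ 1.8365e+00, -1.4000e-03, -0.0000e+00])) [-2.30254322e-01  7.39965704e-01  1.36912292e+00  4.52167127e-04
  1.03364367e+00 -6.08271663e-01] 10.85 0.08518349283190974
```

Call:
drive_tool:
  commands:
    - [[-9,0,0],[1.8365,0,0]]
    - [[-9,0,0],[1.8365,0,0]]
    - [[-9,0,0],[1.8365,0,0]]
    - [[-9,0,0],[1.8365,0,0]]
    - [[-9,0,0],[1.8365,0,0]]
    - [[-9,0,0],[1.8365,0,0]]
    - [[-9,0,0],[1.8365,0,0]]
    - [[-9,0,0],[1.8365,0,0]]
    - [[-9,0,0],[1.8365,0,0]]
    - [[-9,0,0],[1.8365,0,0]]
    - [[-9,0,0],[1.8365,0,0]]
    - [[-9,0,0],[1.8365,0,0]]

```text
time: 12.05
tool_pos: [0.6815, -0.0456, 0.1299]
orientation: [[-0.001, 0.989, 0.147], [0.001, 0.147, -0.989], [-1.0, -0.001, -0.001]]
ft_force: [-0.0, -0.4, 1.4]
grip_width: 0.0855
```

Run:
```python
from rig import r,optics
from h import *
s=r.read_state(); print(rel(s,[.6818,-.0458,.041],down(6.42,0,-1)),s["tool_pos"],s["joints"],s["time"])
```

```text
(array([88.9,  0.3,  0.3]), array([ 0.0353, -0.0008,  0.001 ])) [ 0.6815093  -0.04561448  0.12993583] [-2.30223189e-01  7.28830845e-01  1.36387030e+00  4.23003034e-04
  1.05007165e+00  1.19299019e+00] 12.05
```

Call:
drive_tool:
  commands:
    - [[30,0.3,0.3],[0.0353,0,0.001]]
    - [[30,0.3,0.3],[0.0353,0,0.001]]
    - [[30,0.3,0.3],[0.0353,0,0.001]]

```text
time: 12.35
tool_pos: [0.6812, -0.0457, 0.0994]
orientation: [[-0.002, 0.993, 0.119], [0.001, 0.119, -0.993], [-1.0, -0.002, -0.002]]
ft_force: [-0.1, 0.3, -0.6]
grip_width: 0.0856
```

Run:
```python
from rig import r,optics
from h import *
import pickle
s=r.read_state(); print(rel(s,[.6818,-.0458,.041],down(6.42,0,-1)),s["tool_pos"])
c=optics.camera("wrist"); pickle.dump((s,c),open("w9.pkl","wb")); crop(c["color"],160,0,480,300,2.5,"pics/w9.png")
```

```text
(array([58.4,  0.7,  0.3]), array([ 0.0072, -0.0015,  0.002 ])) [ 0.68119553 -0.04567092  0.0993616 ]
```

View pics/w9.png

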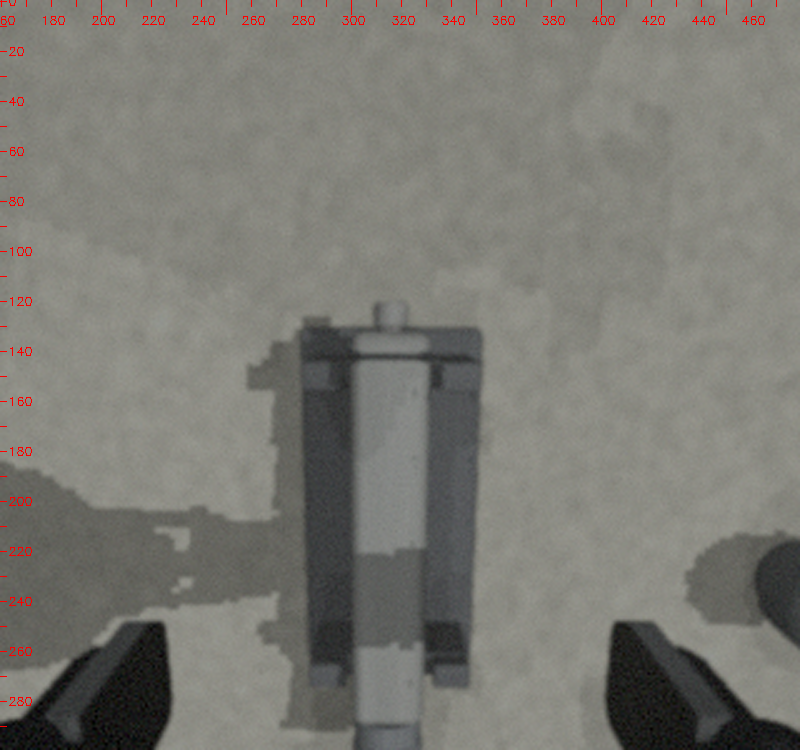

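Call:
drive_tool:
  commands:
    - [[25,0.5,0.2],[0.007,-0.0015,0.002]]
    - [[45,0.5,0.2],[0.007,-0.0015,0.002]]
    - [[56,0.5,0.2],[0.007,-0.0015,0.002]]
    - [[58.2,0.5,0.2],[0.007,-0.0015,0.002]]
    - [[58.2,0.5,0.2],[0.007,-0.0015,0.002]]
    - [[58.2,0.5,0.2],[0.007,-0.0015,0.002]]

```text
time: 13.0
tool_pos: [0.6834, -0.0462, 0.043]
orientation: [[0.005, 0.994, 0.111], [-0.001, 0.111, -0.994], [-1.0, 0.004, 0.002]]
ft_force: [-0.0, -0.6, 0.1]
grip_width: 0.0854
```

Run:
```python
from rig import r,optics
from h import *
s=r.read_state(); print(rel(s,[.6818,-.0458,.041],down(6.42,0,-1)),s["tool_pos"])
```

```text
(array([ 2. , -1.6, -0.5]), array([-0.0007,  0.0016, -0.0044])) [ 0.6834472  -0.04616456  0.0430417 ]
```

Call:
drive_tool:
  commands:
    - [[0,0,0],[0,0,0]]
    - [[0,0,0],[0,0,0]]
    - [[0,0,0],[0,0,0]]

```text
time: 13.3
tool_pos: [0.6827, -0.046, 0.0423]
orientation: [[0.003, 0.994, 0.111], [-0.001, 0.111, -0.994], [-1.0, 0.003, 0.001]]
ft_force: [0.9, 0.1, 1.2]
grip_width: 0.0851
```

Run:
```python
from rig import r,optics
from h import *
s=r.read_state(); print(rel(s,[.6818,-.0458,.041],down(6.42,0,-1)),s["tool_pos"])
```

```text
(array([ 1.3, -0.9, -0.3]), array([-0.0008,  0.001 , -0.0029])) [ 0.68271707 -0.04600047  0.04227882]
```

Call:
drive_tool:
  commands:
    - [[0,0,0],[0,0,0]]
    - [[0,0,0],[0,0,0]]
    - [[0,0,0],[0,0,0]]
    - [[0,0,0],[0,0,0]]

```text
time: 13.7
tool_pos: [0.6824, -0.046, 0.0417]
orientation: [[0.002, 0.994, 0.111], [-0.001, 0.111, -0.994], [-1.0, 0.002, 0.001]]
ft_force: [-0.3, -0.0, -0.3]
grip_width: 0.0854
```

Call:
drive_tool:
  commands:
    - [[0,0,0],[0,0,0]]
    - [[0,0,0],[0,0,0]]
    - [[0,0,0],[0,0,0]]
    - [[0,0,0],[0,0,0]]
    - [[0,0,0],[0,0,0]]
    - [[0,0,0],[0,0,0]]
    - [[0,0,0],[0,0,0]]
    - [[0,0,0],[0,0,0]]
  jaw: 1

```text
time: 14.5
tool_pos: [0.6827, -0.046, 0.042]
orientation: [[0.003, 0.994, 0.111], [-0.001, 0.111, -0.994], [-1.0, 0.003, 0.001]]
ft_force: [0.9, 0.2, 1.5]
grip_width: 0.0184
```

Run:
```python
from rig import r,optics
from h import *
import pickle
s=r.read_state(); print(rel(s,[.6818,-.0458,.041],down(6.42,0,-1)),s["tool_pos"],s["grip_width"])
pickle.dump(s,open("grip.pkl","wb"))
```

```text
(array([ 1. , -0.9, -0.3]), array([-0.0008,  0.0009, -0.0027])) [ 0.68268189 -0.04600245  0.04198469] 0.018440223224806783
```

Call:
drive_tool:
  commands:
    - [[-20,0,0],[0,0,0]]
    - [[-60,0,0],[0,0,0]]
    - [[-100,0,0],[0,0,0]]
    - [[-100,0,0],[0,0,0]]
    - [[-100,0,0],[0,0,0]]

```text
time: 15.0
tool_pos: [0.6824, -0.046, 0.1426]
orientation: [[0.004, 0.994, 0.111], [-0.001, 0.111, -0.994], [-1.0, 0.004, 0.001]]
ft_force: [-1.0, 0.0, -2.3]
grip_width: 0.0186
```

Run:
```python
from rig import r, optics
from kin import *
s=r.read_state();print(s["time"],s["tool_pos"],s["ft_force"])
p,R=rolled(TIP+axis(13.5,30)*.113,13.5,30,0,-1,.002,.0008); print(p,rel(s,p,R)); print(ik(p,R,s["joints"]))
```

```text
15.0 [ 0.68244455 -0.04596123  0.14262764] [-0.96613739  0.00704242 -2.26628705]
[ 0.64975827 -0.19212654  0.11363205] (array([ 29. , -48.8, 141.6]), array([-0.1211,  0.034 ,  0.5194]))
(array([-0.61783194,  0.67973367,  1.73119728,  0.84675574,  0.52700887,
        0.01505312]), np.float64(9.019922545039077e-16))
```

Call:
drive_tool:
  commands:
    - [[0,-10,25],[-0.024,0.007,0.1]]
    - [[3,-20,55],[-0.048,0.014,0.2]]
    - [[8,-30,85],[-0.072,0.02,0.3]]
    - [[18,-40,115],[-0.1,0.028,0.41]]
    - [[29,-48.8,141.6],[-0.121,0.034,0.519]]
    - [[29,-48.8,141.6],[-0.121,0.034,0.519]]
    - [[29,-48.8,141.6],[-0.121,0.034,0.519]]
    - [[29,-48.8,141.6],[-0.121,0.034,0.519]]
    - [[29,-48.8,141.6],[-0.121,0.034,0.519]]
    - [[29,-48.8,141.6],[-0.121,0.034,0.519]]
    - [[29,-48.8,141.6],[-0.121,0.034,0.519]]
    - [[29,-48.8,141.6],[-0.121,0.034,0.519]]

```text
time: 16.2
tool_pos: [0.6499, -0.1913, 0.113]
orientation: [[0.485, 0.843, 0.235], [0.117, 0.203, -0.972], [-0.867, 0.499, -0.0]]
ft_force: [1.3, -1.1, -1.3]
grip_width: 0.0185
```

```bash
cat > look.py <<'E'
import sys
from rig import r, optics
from kin import *
def go(tag,k,roll=0,yaw=13.5,tilt=30):
    s=r.read_state();print(s["time"],s["tool_pos"],s["joints"],s["ft_force"],s["grip_width"])
    p,R=rolled(TIP+axis(yaw,tilt)*k,yaw,tilt,roll,-1,.002,.0008); print("rel",rel(s,p,R))
    c=optics.camera("scene"); pickle.dump((s,c),open(f"s{tag}.pkl","wb")); crop(c["color"],220,120,320,200,7,f"pics/s{tag}.png")
    c=optics.camera("wrist"); pickle.dump((s,c),open(f"w{tag}.pkl","wb")); cv2.imwrite(f"pics/w{tag}.png",c["color"])
E
python3 -c "
from look import *
go('10',.113)"
```

```text
16.2 [ 0.64993404 -0.19133429  0.11303867] [-0.61625107  0.68061632  1.73060933  0.84417375  0.52691893  0.01761278] [ 1.32137798 -1.11946774 -1.28557435] 0.01853989058767069
rel (array([-0.7, -0. ,  0.7]), array([ 0.0009, -0.0009,  0.0015]))
```

View pics/s10.png

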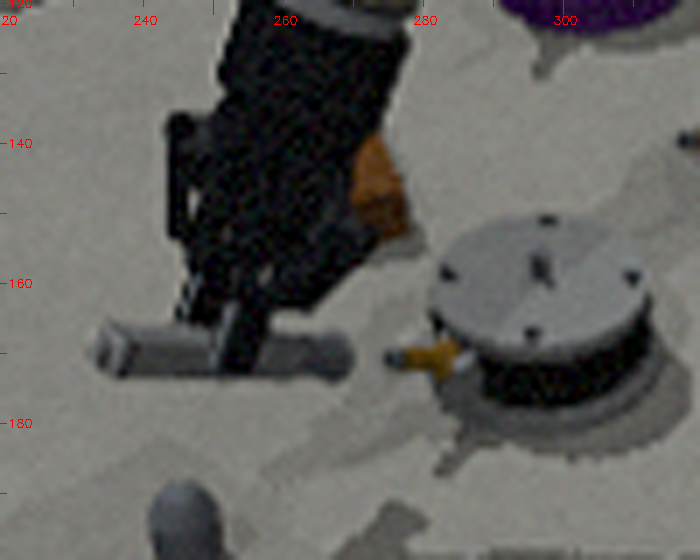

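View pics/w10.png

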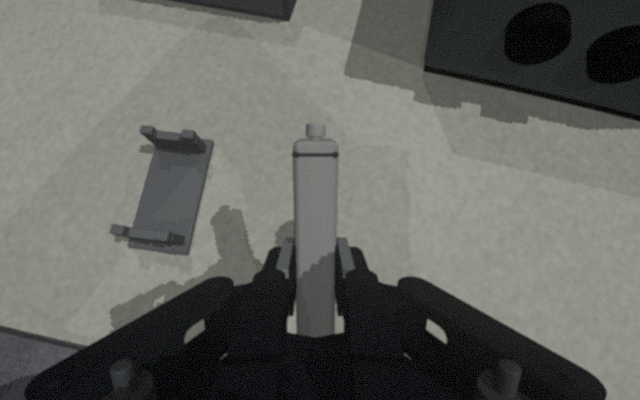

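Call:
drive_tool:
  commands:
    - [[0,-10,0],[0,0,0]]
    - [[0,-20,0],[0,0,0]]
    - [[0,-28,0],[0,0,0]]
    - [[0,-28,0],[0,0,0]]
    - [[0,-28,0],[0,0,0]]
    - [[0,-28,0],[0,0,0]]
    - [[0,-28,0],[0,0,0]]
    - [[0,-28,0],[0,0,0]]

```text
time: 17.1
tool_pos: [0.6263, -0.1977, 0.0991]
orientation: [[0.485, 0.843, 0.234], [0.117, 0.202, -0.972], [-0.867, 0.499, -0.0]]
ft_force: [0.5, 0.6, -0.4]
grip_width: 0.0184
```

```bash
python3 -c "
from look import *
go('11',.085)
im=pickle.load(open('s11.pkl','rb'))[1]['color']; crop(im,235,155,305,185,11,'pics/s11.png')"
```

```text
17.1 [ 0.62627364 -0.19767124  0.0990954 ] [-0.65175211  0.69006992  1.78468466  0.92990372  0.50388361 -0.11123402] [ 0.4557446   0.61647378 -0.39323258] 0.018363822950652323
rel (array([-0.5,  0.2,  0.1]), array([ 0.0002, -0.0003,  0.0013]))
```

View pics/s11.png

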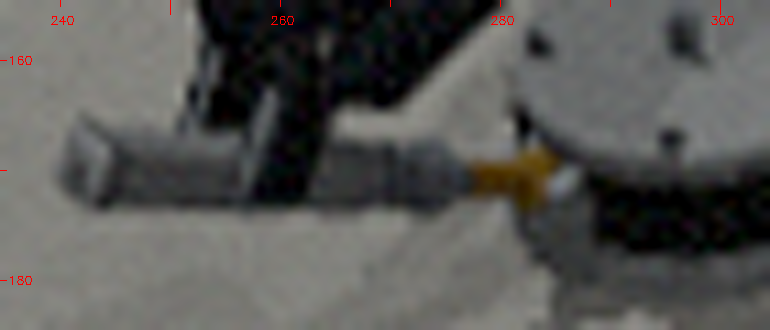

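Call:
drive_tool:
  commands:
    - [[-0.4,-5,0.1],[0,0,0.001]]
    - [[-0.4,-10,0.1],[0,0,0.001]]
    - [[-0.4,-15,0.1],[0,0,0.001]]
    - [[-0.4,-15,0.1],[0,0,0.001]]
    - [[-0.4,-15,0.1],[0,0,0.001]]
    - [[-0.4,-15,0.1],[0,0,0.001]]

```text
time: 17.8
tool_pos: [0.6132, -0.2011, 0.0917]
orientation: [[0.486, 0.842, 0.233], [0.117, 0.202, -0.972], [-0.866, 0.5, -0.001]]
ft_force: [0.3, 0.3, -0.9]
grip_width: 0.0186
```

```bash
cat > st.py <<'E'
import sys
from rig import r
from kin import *
s=r.read_state(); k=float(sys.argv[1])
p,R=rolled(TIP+axis(13.5,30)*k,13.5,30,0,-1,.002,.0008); R0=np.array(s["orientation"])
print(s["time"],"rel",rel(s,p,R),"F tool",np.round(R0.T@s["ft_force"],1),"T",np.round(R0.T@s["ft_torque"],2),s["grip_width"])
E
python3 st.py .07
```

```text
17.8 rel (array([-0.2,  0.5, -0.2]), array([-0.0005, -0.0004,  0.0005])) F tool [ 1.  -0.1 -0.3] T [ 0.    0.01 -0.35] 0.018588076418918367
```

Call:
drive_tool:
  commands:
    - [[0,-4,0],[0,0,0]]
    - [[0,-8,0],[0,0,0]]
    - [[0,-10,0],[0,0,0]]
    - [[0,-10,0],[0,0,0]]
    - [[0,-10,0],[0,0,0]]

```text
time: 18.3
tool_pos: [0.6046, -0.203, 0.0866]
orientation: [[0.485, 0.843, 0.233], [0.117, 0.202, -0.972], [-0.866, 0.499, -0.001]]
ft_force: [0.4, 0.5, -0.8]
grip_width: 0.0186
```

```bash
python3 st.py .06
```

```text
18.3 rel (array([-0.2,  0.7, -0. ]), array([-0.0007, -0.0006,  0.0008])) F tool [ 1.   0.  -0.3] T [ 0.03  0.03 -0.24] 0.018611869624492898
```

Still no side load. Now the slow press.

Call:
drive_tool:
  commands:
    - [[0,-2,0],[0,0,0]]
    - [[0,-4,0],[0,0,0]]
    - [[0,-6,0],[0,0,0]]
    - [[0,-6,0],[0,0,0]]
    - [[0,-6,0],[0,0,0]]

```text
time: 18.8
tool_pos: [0.6019, -0.204, 0.0853]
orientation: [[0.489, 0.84, 0.233], [0.118, 0.201, -0.972], [-0.864, 0.503, -0.001]]
ft_force: [6.9, 2.8, 3.2]
grip_width: 0.0181
```

```bash
python3 st.py .054
```

```text
18.8 rel (array([ 0.2, -2.1, -0.4]), array([-0.0004, -0.0005, -0.0039])) F tool [ 0.9  8.  -1.2] T [0.08 0.18 0.87] 0.01808679768451344
```

Call:
drive_tool:
  commands:
    - [[0,-1,0],[0,0,0]]
    - [[0,-2,0],[0,0,0]]
    - [[0,-3,0],[0,0,0]]
    - [[0,-3,0],[0,0,0]]
    - [[0,-3,0],[0,0,0]]

```text
time: 19.3
tool_pos: [0.6001, -0.2044, 0.0844]
orientation: [[0.491, 0.839, 0.234], [0.119, 0.201, -0.972], [-0.863, 0.505, -0.001]]
ft_force: [7.7, 3.5, 3.7]
grip_width: 0.0186
```

```bash
python3 st.py .054; python3 -c "
from look import *
go('12',.052)
im=pickle.load(open('s12.pkl','rb'))[1]['color']; crop(im,225,150,305,190,10,'pics/s12.png')"
```

```text
19.3 rel (array([ 0.3, -0.1, -0.4]), array([-0.0002, -0.0007, -0.0055])) F tool [ 1.   9.  -1.6] T [0.13 0.27 1.26] 0.018583870311860644
19.3 [ 0.60010705 -0.20444786  0.08441185] [-0.69642249  0.70430375  1.84484281  1.04969973  0.48673613 -0.2844514 ] [7.66465449 3.50371864 3.72193038] 0.018583870311860644
rel (array([ 0.3, -2.1, -0.4]), array([-0.0002, -0.0007, -0.0055]))
```

View pics/s12.png

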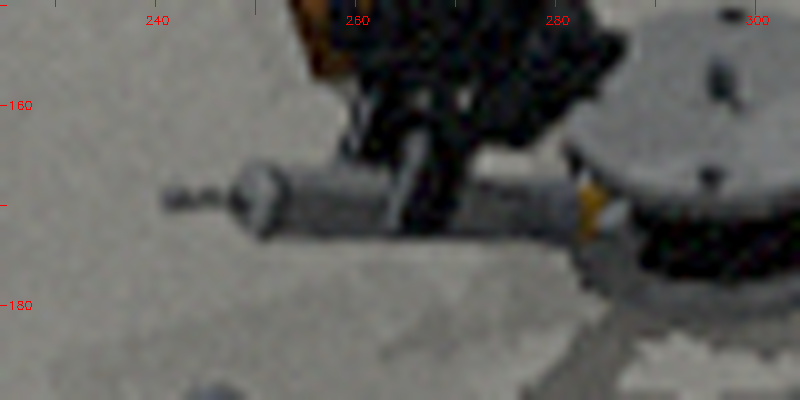

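View pics/w12.png

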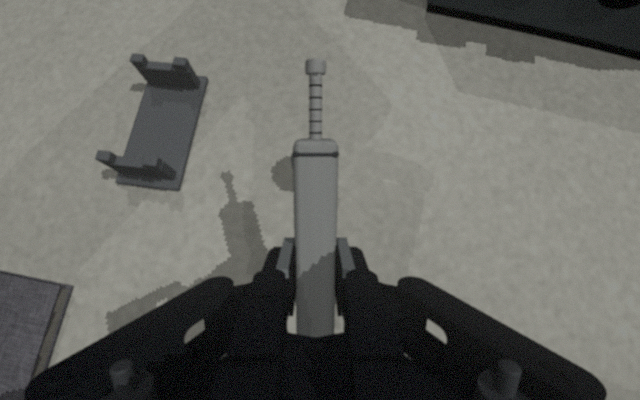

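The rod is clearly out: its tip moved from row ~125 to ~60 in the wrist view. I'll press on until the hard stop shows in the force.

Call:
drive_tool:
  commands:
    - [[0,-1,0],[0,0,0]]
    - [[0,-2,0],[0,0,0]]
    - [[0,-3,0],[0,0,0]]
    - [[0,-3,0],[0,0,0]]
    - [[0,-3,0],[0,0,0]]

```text
time: 19.9
tool_pos: [0.5984, -0.2049, 0.0836]
orientation: [[0.492, 0.839, 0.234], [0.119, 0.201, -0.972], [-0.862, 0.506, -0.001]]
ft_force: [10.4, 4.1, 4.0]
grip_width: 0.0185
```

```bash
python3 st.py .052; python3 -c "
from look import *
go('13',.052)"
python3 - <<'E'
from kin import *
# rod tip extension from wrist images: barrel axis point at tool (x=off .002 ahead, y=+Y): project
for t,row in (("10",125),("12",60)):
    s,c=pickle.load(open(f"w{t}.pkl","rb")); c=fix(c); R=np.array(s["orientation"])
    for Y in (.06,.067,.097,.102,.107,.112): print(t,Y,np.round(proj(c,[s["tool_pos"]+R@[.002,Y-.0008,0]])[0],1))
E
```

```text
19.9 rel (array([ 0.4, -0.1, -0.5]), array([-0.0002, -0.0009, -0.0073])) F tool [ 2.1 11.6 -1.6] T [0.1  0.3  1.67] 0.01849747440521892
19.9 [ 0.59842493 -0.20493781  0.08355542] [-0.70009483  0.70547666  1.84917035  1.06124201  0.48648517 -0.30001448] [10.43108396  4.11108761  4.03106689] 0.01849747440521892
rel (array([ 0.4, -0.1, -0.5]), array([-0.0002, -0.0009, -0.0073]))
10 0.06 [315.  139.7]
10 0.067 [315.  123.9]
10 0.097 [315.1  51.6]
10 0.102 [315.1  38.8]
10 0.107 [315.1  25.8]
10 0.112 [315.1  12.6]
12 0.06 [315.3 139.8]
12 0.067 [315.3 124. ]
12 0.097 [315.3  51.6]
12 0.102 [315.4  38.9]
12 0.107 [315.4  25.9]
12 0.112 [315.4  12.7]
```

View pics/w13.png

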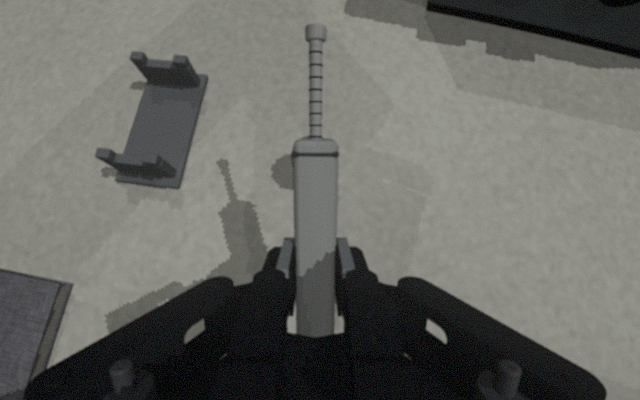

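The rod tip is now at row ~25, which means about 40 mm out, and the axial force is 11.6 N: fully home. I'll hold it there for a moment.

Call:
drive_tool:
  commands:
    - [[0,-0.5,0],[0,0,0]]
    - [[0,-1,0],[0,0,0]]
    - [[0,-1,0],[0,0,0]]
    - [[0,-1,0],[0,0,0]]
    - [[0,-1,0],[0,0,0]]
    - [[0,-1,0],[0,0,0]]
    - [[0,-1,0],[0,0,0]]
    - [[0,-1,0],[0,0,0]]

```text
time: 20.8
tool_pos: [0.5984, -0.205, 0.0836]
orientation: [[0.493, 0.838, 0.234], [0.12, 0.201, -0.972], [-0.862, 0.508, -0.001]]
ft_force: [11.2, 6.4, 7.2]
grip_width: 0.0185
```

```bash
python3 st.py .052; python3 -c "
from look import *
go('14',.052)
im=pickle.load(open('w14.pkl','rb'))[1]['color']; crop(im,280,10,350,80,8,'pics/w14a.png')"
```

```text
20.8 rel (array([ 0.5, -0.1, -0.6]), array([-0.0001, -0.001 , -0.0089])) F tool [ 0.1 14.3 -3.6] T [0.11 0.44 2.06] 0.01847682679650049
20.8 [ 0.59835831 -0.20503751  0.08360702] [-0.7010188   0.70565233  1.84994375  1.06567844  0.48708835 -0.30521096] [11.20426856  6.40438944  7.18811545] 0.01847682679650049
rel (array([ 0.5, -0.1, -0.6]), array([-0.0001, -0.001 , -0.0089]))
```

View pics/w14a.png

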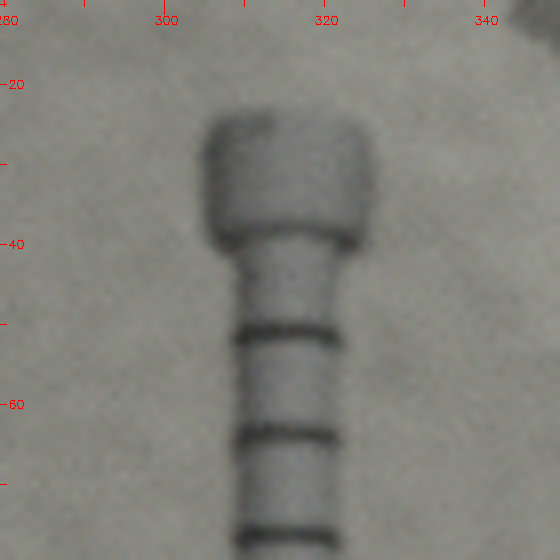

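View pics/s14.png

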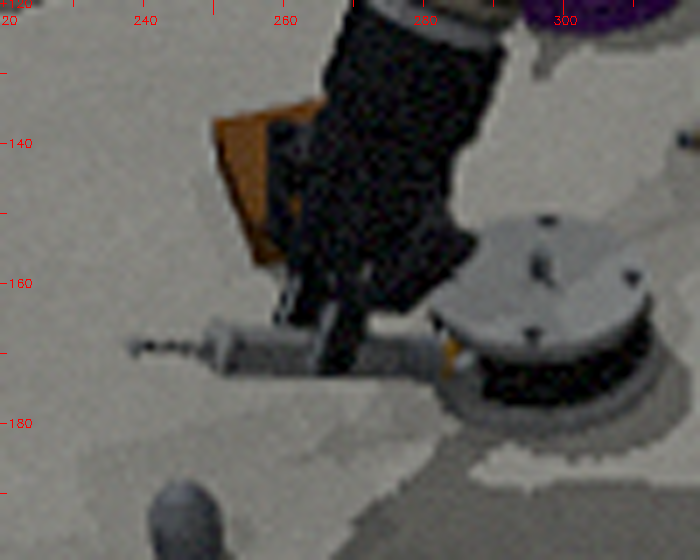

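The position no longer advances at 14 N and the rod has stopped at row ~23, with the head down on the nut end of the stem. Withdrawing along the stem.

Call:
drive_tool:
  commands:
    - [[0,8,0],[0,0,0]]
    - [[0,16,0],[0,0,0]]
    - [[0,26,0],[0,0,0]]
    - [[0,40,0],[0,0,0]]
    - [[0,60,0],[0,0,0]]
    - [[0,60,0],[0,0,0]]
    - [[0,60,0],[0,0,0]]

```text
time: 21.6
tool_pos: [0.6439, -0.1931, 0.1099]
orientation: [[0.485, 0.842, 0.234], [0.117, 0.203, -0.972], [-0.867, 0.499, -0.001]]
ft_force: [0.1, 0.2, -2.0]
grip_width: 0.0185
```

```bash
python3 -c "
from look import *
go('15',.11)
p,R=np.array([.43,.043,.15]),down(3.6,0,-1)
s=r.read_state(); print(rel(s,p,R), ik(p,R,s['joints']))"
```

```text
21.6 [ 0.64386028 -0.19312043  0.10993678] [-0.62559928  0.68201555  1.74446624  0.8649637   0.52164088 -0.01395321] [ 0.07793406  0.22095384 -1.99089918] 0.018466941236450252
rel (array([-0.2,  4. ,  0.4]), array([ 0.0006, -0.0009,  0.001 ]))
(array([-110.5, -111.9, -279.4]), array([ 0.1681, -0.0471, -0.5198])) (array([-1.60100221e-01,  4.30537383e-01,  1.99176168e+00,  1.19235973e-07,
        7.19291840e-01,  1.34786488e+00]), np.float64(1.4939708999190306e-14))
```

View pics/w15.png

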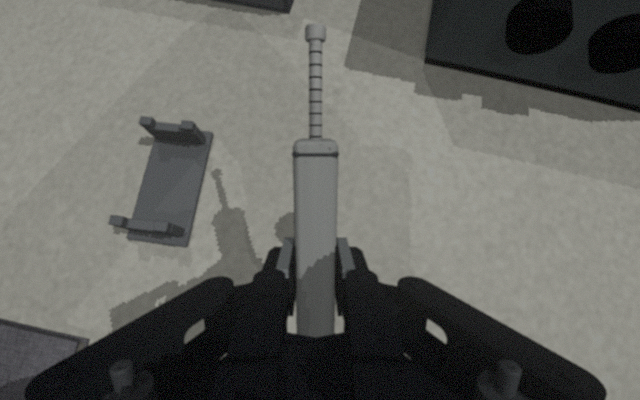

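View pics/s15.png

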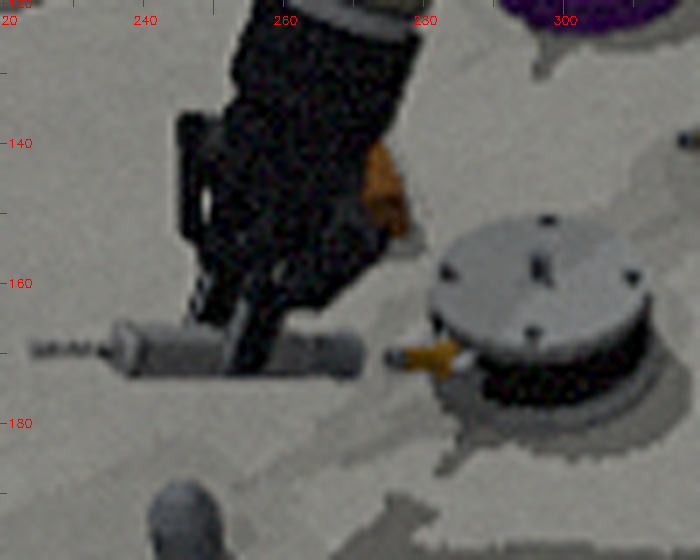

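Call:
drive_tool:
  commands:
    - [[-35,20,0],[0.017,-0.005,-0.052]]
    - [[-65,37,0],[0.05,-0.014,-0.156]]
    - [[-64,11,-42],[0.084,-0.024,-0.26]]
    - [[-76,-9,-84],[0.118,-0.033,-0.364]]
    - [[-89,-28,-126],[0.151,-0.042,-0.468]]
    - [[-92,-52,-168],[0.168,-0.047,-0.52]]
    - [[-100,-74,-210],[0.168,-0.047,-0.52]]
    - [[-103,-98,-251],[0.168,-0.047,-0.52]]
    - [[-110.5,-112,-279.4],[0.168,-0.047,-0.52]]
    - [[-110.5,-112,-279.4],[0.168,-0.047,-0.52]]
    - [[-110.5,-112,-279.4],[0.168,-0.047,-0.52]]
    - [[-110.5,-112,-279.4],[0.168,-0.047,-0.52]]

```text
time: 22.9
tool_pos: [0.4323, 0.042, 0.1503]
orientation: [[0.003, 0.998, 0.062], [-0.001, 0.062, -0.998], [-1.0, 0.003, 0.001]]
ft_force: [-0.1, -0.6, -1.1]
grip_width: 0.0183
```

Run:
```python
from rig import r, optics
from kin import *
s=r.read_state(); print(s["time"],s["tool_pos"],s["joints"],s["ft_force"])
p,R=np.array([.43,.043,.06]),down(3.6,0,-1); print(rel(s,p,R))
c=optics.camera("wrist"); cv2.imwrite("pics/w16.png",c["color"]); pickle.dump((s,c),open("w16.pkl","wb"))
c=optics.camera("scene"); crop(c["color"],270,150,420,270,5,"pics/s16.png")
```

```text
22.9 [0.43231807 0.04197232 0.1502678 ] [-1.61222841e-01  4.31213338e-01  1.98858624e+00 -9.15920824e-04
  7.18180251e-01  1.34804117e+00] [-0.07338411 -0.64690871 -1.08042239]
(array([90.3, -2.6, -1.3]), array([-0.0006,  0.0014, -0.0034]))
```

View pics/w16.png

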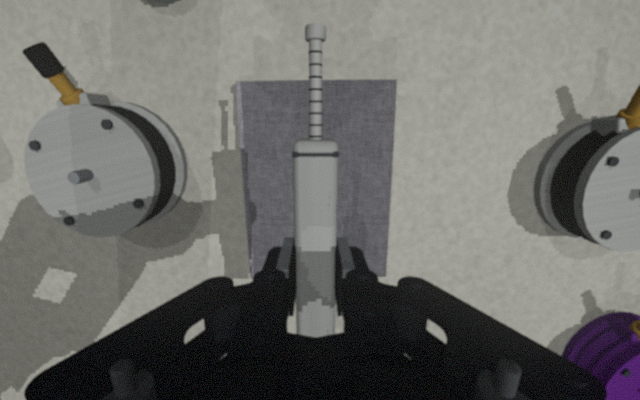

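View pics/s16.png

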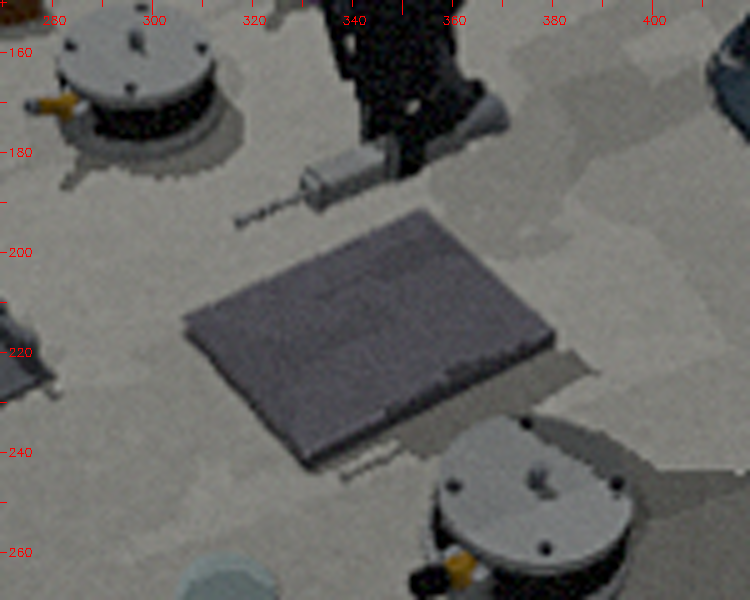

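Call:
drive_tool:
  commands:
    - [[40,-1,-1],[0,0.001,-0.003]]
    - [[75,-1,-1],[0,0.001,-0.003]]
    - [[100,-1,-1],[0,0.001,-0.003]]
    - [[108,-1,-1],[0,0.001,-0.003]]
    - [[108,-1,-1],[0,0.001,-0.003]]
    - [[108,-1,-1],[0,0.001,-0.003]]
    - [[108,-1,-1],[0,0.001,-0.003]]
    - [[108,-1,-1],[0,0.001,-0.003]]

```text
time: 23.8
tool_pos: [0.431, 0.0434, 0.0432]
orientation: [[0.001, 0.998, 0.063], [-0.001, 0.063, -0.998], [-1.0, 0.001, 0.001]]
ft_force: [-1.2, 0.3, -1.4]
grip_width: 0.0183
```

Run:
```python
from rig import r, optics
from kin import *
s=r.read_state(); print(s["time"],s["ft_force"])
print(rel(s,[.43,.043,.03],down(3.6,0,-1)))
```

```text
23.8 [-1.21278861  0.33217384 -1.43009826]
(array([13.2, -1. ,  0.3]), array([ 0.0002,  0.0007, -0.001 ]))
```

Call:
drive_tool:
  commands:
    - [[4,0,0],[0,0,0]]
    - [[8,0,0],[0,0,0]]
    - [[11,0,0],[0,0,0]]
    - [[12,0,0],[0,0,0]]
    - [[13,0,0],[0,0,0]]
    - [[13,0,0],[0,0,0]]
    - [[13,0,0],[0,0,0]]

```text
time: 24.5
tool_pos: [0.4301, 0.0435, 0.0291]
orientation: [[-0.002, 0.998, 0.063], [-0.0, 0.063, -0.998], [-1.0, -0.002, 0.0]]
ft_force: [0.8, 0.7, -1.8]
grip_width: 0.0183
```

Call:
drive_tool:
  commands:
    - [[0.5,0,0],[0,0,0]]
    - [[1,0,0],[0,0,0]]
    - [[1.5,0,0],[0,0,0]]
    - [[1.5,0,0],[0,0,0]]
    - [[1.5,0,0],[0,0,0]]

```text
time: 25.0
tool_pos: [0.4303, 0.0435, 0.0278]
orientation: [[-0.001, 0.998, 0.063], [-0.0, 0.063, -0.998], [-1.0, -0.001, 0.0]]
ft_force: [0.8, 0.2, 0.9]
grip_width: 0.0187
```

Run:
```python
from rig import r, optics
from kin import *
s=r.read_state(); print(s["time"],s["ft_force"],s["tool_pos"])
c=optics.camera("scene"); crop(c["color"],280,130,420,250,5.5,"pics/s17.png")
```

```text
25.0 [0.84313063 0.17458953 0.85037361] [0.43034441 0.0435082  0.0278193 ]
```

View pics/s17.png

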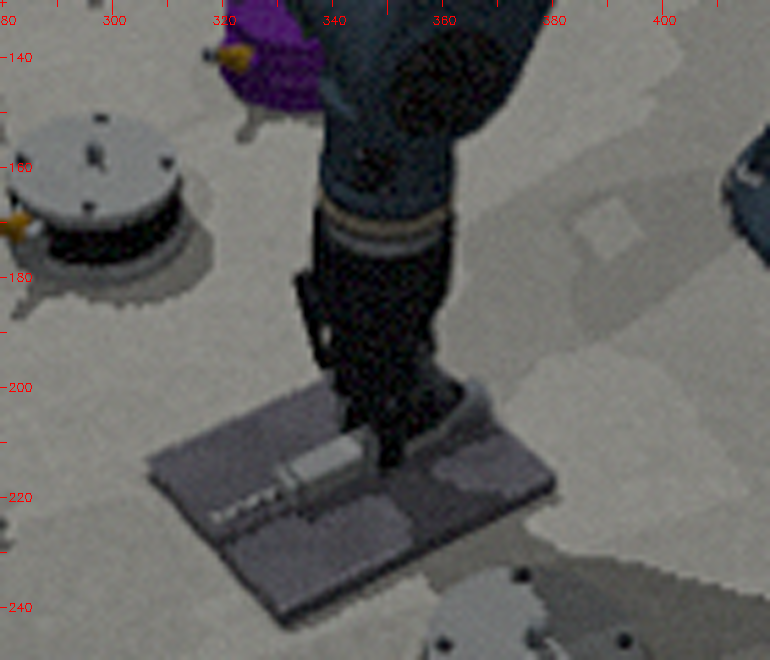

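The gauge is down on the book; the vertical force went from −1.8 N to +0.9 N. Opening, then rising.

Call:
drive_tool:
  commands:
    - [[0,0,0],[0,0,0]]
    - [[0,0,0],[0,0,0]]
    - [[0,0,0],[0,0,0]]
    - [[0,0,0],[0,0,0]]
    - [[0,0,0],[0,0,0]]
    - [[0,0,0],[0,0,0]]
    - [[0,0,0],[0,0,0]]
  jaw: -1

```text
time: 25.75
tool_pos: [0.4301, 0.0435, 0.0276]
orientation: [[-0.001, 0.998, 0.063], [-0.0, 0.063, -0.998], [-1.0, -0.001, 0.0]]
ft_force: [0.2, -0.3, 1.2]
grip_width: 0.0857
```

Call:
drive_tool:
  commands:
    - [[-10,0,0],[0,0,0]]
    - [[-30,0,0],[0,0,0]]
    - [[-60,0,0],[0,0,0]]
    - [[-100,0,0],[0,0,0]]
    - [[-140,0,0],[0,0,0]]
    - [[-140,0,0],[0,0,0]]
    - [[-140,0,0],[0,0,0]]
    - [[-140,0,0],[0,0,0]]

```text
time: 26.55
tool_pos: [0.4294, 0.0437, 0.1671]
orientation: [[-0.003, 0.998, 0.063], [0.0, 0.063, -0.998], [-1.0, -0.003, -0.0]]
ft_force: [0.2, 0.4, -0.4]
grip_width: 0.0857
```

Run:
```python
from rig import r, optics
from kin import *
s=r.read_state(); print(s["time"],s["ft_force"],s["tool_pos"],s["grip_width"])
for n in ("scene","wrist"):
    c=optics.camera(n); pickle.dump((s,c),open(f"{n[0]}18.pkl","wb")); cv2.imwrite(f"pics/{n[0]}18.png",c["color"])
    if n=="scene": crop(c["color"],290,180,390,250,7.5,"pics/s18a.png")
```

```text
26.55 [ 0.17790826  0.40022099 -0.43030124] [0.42939122 0.04370258 0.16714072] 0.0856772487167194
```

View pics/s18.png

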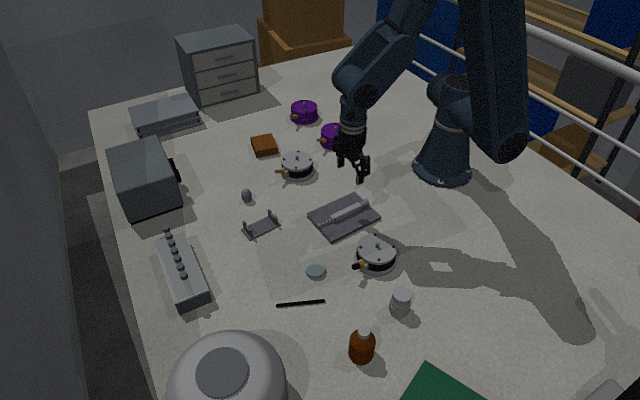

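View pics/w18.png

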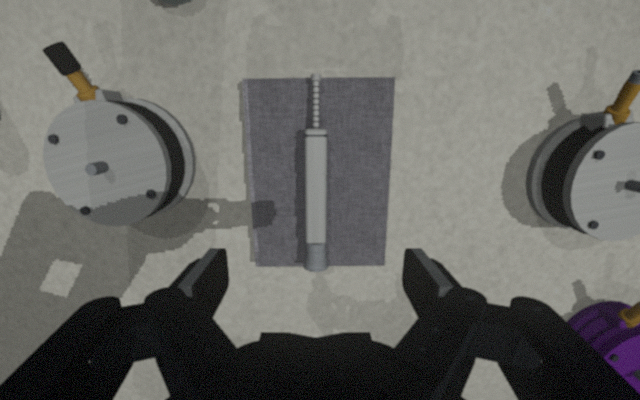

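View pics/s18a.png

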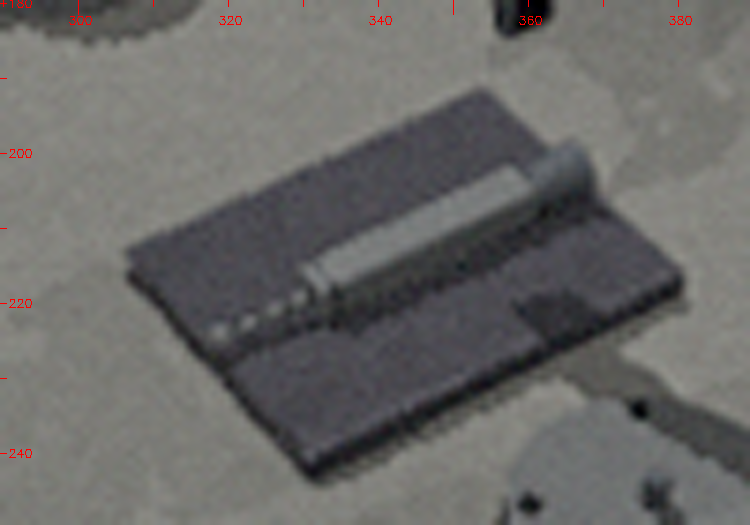

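The gauge lies flat on the book in both views, rod out (wrist view: rod tip at row ~74, barrel end ~130, head at ~268). One number to check the rod length and the centre, and a check that the bystanders didn't move.

Run:
```python
from kin import *
s,c=pickle.load(open("w18.pkl","rb")); c=fix(c)
tip=atz(c,(316.5,74),.026); be=atz(c,(316,130),.034); bs=atz(c,(316.5,243),.034)
print(tip,be,bs,"rod",np.linalg.norm((tip-be)[:2])-.007,"centre",be+(bs-be)*60/110)
bk=np.mean([atz(c,u,.014) for u in [(246,79),(394,78),(385,265),(257,266)]],0); print("book",bk)
a=cv2.imread("pics/scene0.png").astype(int);b=cv2.imread("pics/s18.png").astype(int)
for n,(x,y) in dict(obj=(247,195),box=(264,146),dish=(316,271),pen=(300,303),jar=(401,302),flask=(362,345)).items():
    print(n,np.abs(a-b)[y-18:y+18,x-25:x+25].mean().round(1))
from rig import r; q=r.read_state(); print(q["time"],q["ft_force"])
```

```text
[0.53610821 0.04935272 0.026     ] [0.48873021 0.04674401 0.034     ] [0.38104524 0.03927647 0.034     ] rod 0.040449759907024985 centre [0.42999296 0.0426708  0.034     ]
book [0.44033629 0.03902676 0.014     ]
obj 12.0
box 9.0
dish 4.1
pen 5.1
jar 5.8
flask 5.5
26.65 [-0.18886102 -0.44255763  0.55541892]
```

Run:
```python
import cv2,numpy as np
a=cv2.imread("pics/scene0.png");b=cv2.imread("pics/s18.png")
for n,(x,y) in dict(obj=(247,195),box=(264,146)).items():
    p=cv2.matchTemplate(b[y-25:y+25,x-35:x+35],a[y-11:y+11,x-16:x+16],cv2.TM_CCOEFF_NORMED); _,v,_,l=cv2.minMaxLoc(p); print(n,v,l[0]-19,l[1]-14)
from rig import ticket; print(ticket.close_job())
```

```text
obj 0.9847803711891174 0 0
box 0.9820913672447205 0 0
the job is handed in; nothing more can be done
None
```

The gauge was read on the bare valve stem and now lies flat on the logbook with its rod still out. The job was handed in at about 26.7 s of the 51 s allowed, and it reported no verdict.

- **Regrasp:** my first grasp ran the last joint up against its range limit; it read −2.854 against a stated limit of −2.85. I put the gauge back on its rest, turned the hand half a turn and gripped it again. Whether that reading counts as passing the limit I cannot tell.
- **Pressing:** the head went onto the stem with almost no side load. I pressed until it stopped moving; the rod stopped about 40 mm out and I held it there for nearly a second. The axial force rose from about 12 to 14 N during the hold.
- **Withdrawal:** in the scene picture the sprung tip looked out again. Its position was not measured.
- **On the book:** the last pictures show the gauge flat on the book with the rod about 40 mm out. Its centre is about 10 mm from the book's centre. The mouth of the head seems to stand 2–3 mm over the book's near edge.
- **Surroundings:** the gripper was open and clear of everything. Template matching showed no shift of the objective or slide box. The other loose things and the capped mount look unmoved in the pictures.
- **What disagreed:** the wrist camera's reported position was off by about 1.8 mm, which I found and corrected before gripping.

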